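Fetch the vial from between the canisters

ROBOT

A 6-joint arm with a two-finger parallel gripper is mounted at the origin on a cart in front of the work surface, level with it; the furniture and walls round the work are solid. World frame = base frame: x ahead of the robot, y to its left, z up, the work surface at z = 0. Lengths are in mm, angles in rad, forces in N, time in s.
With the tool pointing down it reaches from about 350 to 775 mm from the base axis. Payload 7.3 kg.
Tool frame: the origin (TCP) lies between the finger pads; the fingertips stand 22 mm ahead of it and the grasp point (between the pads) lies 3 mm ahead of it; z points along the fingers, x is the direction in which the jaws open and shut, and the axes are right-handed (so a half turn about z gives the same grasp; the last joint's range is limited). The gripper opens to 92 mm and grips with 3 to 60 N. Pads are 19 mm wide; open, the fingers measure 130 mm over their backs; the gripper's body (75 mm by 190 mm) begins 47 mm behind the grasp point.
Start: joints at [-1.336, 0.342, 1.524, -0, 1.275, -0.146], TCP at [195.147, -487.404, 224.641] pointing down, gripper open.
Joint ranges: [-2.53, 2.53], [-0.77, 2.02], [0.04, 2.7], [-1, 4.14], [0.28, 2.66], [-3.11, 3.11]. Speed limits (rad/s): [2.57, 2.57, 3.14, 3.14, 3.14, 3.14].

INTERFACE

Orientations are given as [roll, pitch, yaw] about the fixed x, y, z axes, in that order (R = Rz(yaw) Ry(pitch) Rx(roll)).
In Python, from plant import * gives the robot as it stands. The module is installed in compiled form; this text tells all that it offers.
- The arm moves only by the shell command python3 -m handwheel 'ROWS' [OPENING]. ROWS is a JSON object of lists of equal length, an entry for each row: "translation": the shift along the world's x, y, z in units of 15 cm (1.0 is 15 cm), a list of three; "twist": the turn about the world's z in units of 90 degrees (1.0 is 90 degrees). In form: {"translation": [[tx, ty, tz], ...], "twist": [twist, ...]}. A call has exactly 8 rows; each row shifts and turns the pose as measured when the row begins; what a row does not reach is not made up. A row lasts 1/8 s, in which the tool goes at most 62.5 mm and 10.7 degrees, less where a joint would pass 70% of its speed; a pose out of reach is approached as far as the arm can. A call with a number of a shift or a turn outside -1 to 1 is refused whole. A call with a gripper value outside its range is refused whole. OPENING is the closure in counts, from 0 (fully open) to 255 (shut), set as the call begins (- or left out, the last holds). The fingers move at their own pace and stop on an object; the grip force is fixed at half the most. Time passes only in rows, so rows that do not move let the fingers close, or fill a call up. It gives the time, the measured TCP pose, the force and the opening at its end, in the units of the state.
- get_obs(): the state, without advancing time (a new reading comes with each control period).
- capture(name): name is "side" or "top"; returns a dict with "img" (384x512x3 uint8, red, green, blue), "vertical_fov" (degrees; the focal length in pixels is half the picture's height over the tangent of half this angle, whatever the lens; pixels are square), "cx", "cy" (the principal point, pixels), "world_from_camera" (4x4, takes a point from camera to world coordinates). Camera axes: x right, y up, looking along -z (the intrinsics and any distortion apply to the point x, -y, -z); pixel columns grow to the right and rows downward; lengths in mm; the calibration is good to about 2 mm. A picture is of the moment at which its call begins. There is no depth.
- close_job(): hands the job in, once; it reports no verdict.
Trained networks look in the newest picture that a camera, given by its name, has taken for a name from the list of things; names that differ only in an ending like _2 or _b are one class to them, and where a whole thing is asked for, a point or a joint stands for the part that bears it (a point fixed in the world has none). Each returns a list of dicts, best first, with "score" (0 to 1); they miss things now and then, are a little off and sometimes report something else, mostly with a low value. They report only what shows in the picture. A call takes as long as a camera call. They do not tell look-alikes from the thing itself.
- search_frame(camera, label): "position" ([x, y, z] in mm, in the coordinates of the camera as it stood for that picture, good to about 4 mm: the middle of the surface that is visible of it).
- spot_point(camera, label): "position" ([x, y, z] in mm, in the coordinates of the camera as it stood for that picture, good to about 4 mm: a listed point, or the origin of a listed thing).
The state is a dict: "time": time; "joint_positions": joint angles; "dq": joint speeds; "tau": joint torques, N m; "tool_pos": TCP position; "tcp_rot": TCP orientation; "contact_force": force on the tool from outside, world axes, zero at the start; "moment": the same for the moment, N m; "grip_width": finger opening in mm.
Only numpy, scipy, OpenCV 4.12 (cv2) and the standard library are available. Lean on these libraries where they do the work, as an engineer would, in place of code of your own. Each camera call takes 0.05 s, during which the arm holds its last target.

TASK

The vial in the rack has to go on the stirrer, but the two tall canisters crowd it: leave the vial where it is until you have stood both canisters upright in the steel side tray, then stand the vial upright on the middle of the white stirrer plate. After that put each canister back on the rack in the very place it came from, fully down with the slot in its foot over the rack's key bar. Leave the timer, the beaker and the tape roll alone.

Things in the scene. Friction and masses are not known exactly. Their poses are not given: they have to be found in the camera images.
- round_canister_center (a point): Round aluminium canister, grey lid, loose, about 0.2 kg, 56 mm diameter (lid 58), 110 tall; point: its centre, 55 above its underside, z up. It stands at one end of the rack. Grip the body in its upper half (body 10 to 94 above the underside, lid to 104, then a bar along y, 8 wide, 40 long). Its black foot has a slot right through along y, 14 wide, 10 deep. A half turn makes no difference.
- square_canister_center (a point): Square aluminium canister, grey lid, loose, about 0.2 kg, 52 x 52 mm (lid 54), 110 tall; point: its centre, 55 above its underside, z up, x and y square to its sides. It stands at the other end of the rack (which end is which changes). Body heights, bar on the lid and slot in the foot (along y, 14 wide, 10 deep) as on the round one.
- vial_center (a point): Grey plastic vial with a white screw cap, loose, 22 g, 25 mm diameter, 56 mm tall; the point is its centre, 28 mm above its underside. At the start it stands in the middle of the rack between the canisters, about 10 mm from each.
- rack: White rack, fixed: deck 78 (x) by 166 mm (y), top 12 above the origin (on the bench under its centre). Places in a row at y = -51, 0, +51 mm: the outer two have a steel key bar (at x = 0, 8 wide, 36 long in y, 8 high, round top), the middle a dark pad for the vial. A canister stands centred on a bar, y along the rack's y, underside flat on the deck, the bar in its slot (3 mm play either side).
- side_tray: Shallow steel tray, fixed, 150 mm (x) by 200 mm (y), rim 12 mm high and 4 mm thick, floor about 4 mm above the origin, which lies on the bench under its centre. Empty at the start; side by side along y it has room for both canisters.
- plate_center (a point): Centre of the top face of the round white plate (88 mm diameter) of a grey stirrer, fixed, 115 x 105 mm with a small black knob in front; this point is 42 mm above the bench and a thin grey ring of 33 mm diameter marks it. z up.
- bench_timer: White bench timer, 72 x 66 x 21 mm, loose, a bystander; origin under its centre.
- beaker: Grey plastic beaker, 69 mm wide, 83 mm tall, loose, a bystander; origin under its centre.
- tape_roll: Roll of beige tape, 104 mm across, 25 mm high, lying flat, loose, a bystander; origin under its centre.
Not all that is in view belongs to the job. Leave any green or yellow look-alike of the part that bears round_canister_center alone.

How it is judged:
By the outcome, as a careful person would: the job done as asked, in the order asked, and still so for the second after the job is handed in, with the robot touching nothing.
It also fails if it takes over 141 s, if anything falls off the work surface, if the arm or the gripper's body presses on something with over 40 N, if the wrist force passes 120 N, or if a joint passes its speed limit or range.

## Working session

There is one attempt and no reset: what is moved stays moved. The work goes in short steps, Python scripts to look and compute and a shell command to move; the robot and the scene stay as the last step left them, time stands still between calls to the robot, and variables do not carry over. Pictures are saved under pics/ and viewed, and the job is handed in when it is done.

```bash
mkdir -p pics; ls; cat > h.py <<'E'
from plant import *
import numpy as np, cv2
def cap(n):
    c=capture(n); return c
def w(c,p):
    T=np.array(c["world_from_camera"]); return (T@np.r_[p,1])[:3]
def proj(c,P):
    T=np.linalg.inv(np.array(c["world_from_camera"])); p=(T@np.r_[P,1])[:3]
    f=192/np.tan(np.radians(c["vertical_fov"]/2))
    return np.array([c["cx"]+f*p[0]/-p[2], c["cy"]-f*p[1]/-p[2]])
def back(c,u,v,z):
    T=np.array(c["world_from_camera"]); f=192/np.tan(np.radians(c["vertical_fov"]/2))
    d=T[:3,:3]@np.array([(u-c["cx"])/f,-(v-c["cy"])/f,-1]); o=T[:3,3]
    return o+d*(z-o[2])/d[2]
def save(c,n,crop=None,s=1):
    im=c["img"][:,:,::-1]
    if crop: x0,y0,x1,y1=crop; im=im[y0:y1,x0:x1]
    if s!=1: im=cv2.resize(im,None,fx=s,fy=s,interpolation=cv2.INTER_CUBIC)
    cv2.imwrite("pics/"+n+".png",im)
E
python3 - <<'E'
from h import *
np.set_printoptions(precision=1,suppress=True)
o=get_obs(); print({k:np.round(v,3) for k,v in o.items()})
for n in("side","top"):
    c=cap(n); save(c,n+"0",s=1.5)
    print(n,c["vertical_fov"],c["cx"],c["cy"],{k:v for k,v in c.items() if k not in("img",)})
    for l in("round_canister_center","square_canister_center","vial_center","rack","side_tray","plate_center","bench_timer","beaker","tape_roll"):
        for r in spot_point(n,l)[:3]:
            p=w(c,r["position"]); print(l,round(r["score"],2),p,proj(c,p))
E
```

```text
pics
{'time': np.float64(0.0), 'joint_positions': array([-1.3,  0.3,  1.5,  0. ,  1.3, -0.1]), 'dq': array([ 0.,  0., -0.,  0.,  0., -0.]), 'tau': array([ -0. , -43.1, -24.4,   0.1,   0.1,  -0. ]), 'tool_pos': array([ 195.1, -487. ,  223.9]), 'tcp_rot': array([-3.1,  0. , -1.2]), 'contact_force': array([-0.1,  0. , -0.5]), 'moment': array([-0.,  0., -0.]), 'grip_width': np.float64(91.763)}
side 47.311986483301254 263.0471106219288 193.81467686403673 {'vertical_fov': 47.311986483301254, 'cx': 263.0471106219288, 'cy': 193.81467686403673, 'world_from_camera': array([[ -0.9,   0.2,  -0.3, 199. ],
       [ -0.4,  -0.6,   0.7, 643.4],
       [ -0. ,   0.8,   0.6, 737.4],
       [  0. ,   0. ,   0. ,   1. ]])}
round_canister_center 0.94 [ 601.5 -217.2   54.6] [259.9 174.5]
round_canister_center 0.8 [ 521.  -307.1   68.4] [300.2 159.3]
round_canister_center 0.73 [ 398.4 -360.8   55.1] [348.7 162.7]
square_canister_center 0.68 [ 512.3 -403.8   68.6] [314.6 142.6]
square_canister_center 0.25 [ 484.7 -106.1   39.1] [285.3 215.3]
vial_center 0.45 [ 518.8 -359.5   43.2] [306.9 157.4]
rack 0.77 [ 
[... 846 characters left out ...]
round_canister_center 0.73 [ 597.6 -222.5   53.6] [272.2 163.4]
square_canister_center 0.91 [ 510.8 -403.6   65.1] [342.7 195.4]
vial_center 0.66 [ 519.4 -360.5   38. ] [324.2 193.5]
vial_center 0.49 [ 486.3 -108.1   43. ] [228.7 205.8]
rack 0.65 [ 515.6 -359.4    3.9] [321.7 196.6]
side_tray 0.59 [489.3 155.5   3.1] [131.4 206.4]
side_tray 0.46 [ 514.7 -360.6    3. ] [322.1 197. ]
plate_center 0.92 [ 482.9 -108.8   42.1] [229.  207.2]
plate_center 0.35 [ 516.6 -363.4    5.7] [323.3 196.2]
bench_timer 0.8 [ 697.3 -231.1   -4.8] [273.7 132.6]
beaker 0.18 [ 478.6 -108.7   40.9] [228.9 208.8]
tape_roll 0.68 [ 696.1 -387.8    1.8] [330.  132.5]
tape_roll 0.45 [ 697.5 -228.    -5.4] [272.6 132.6]
```

View pics/side0.png

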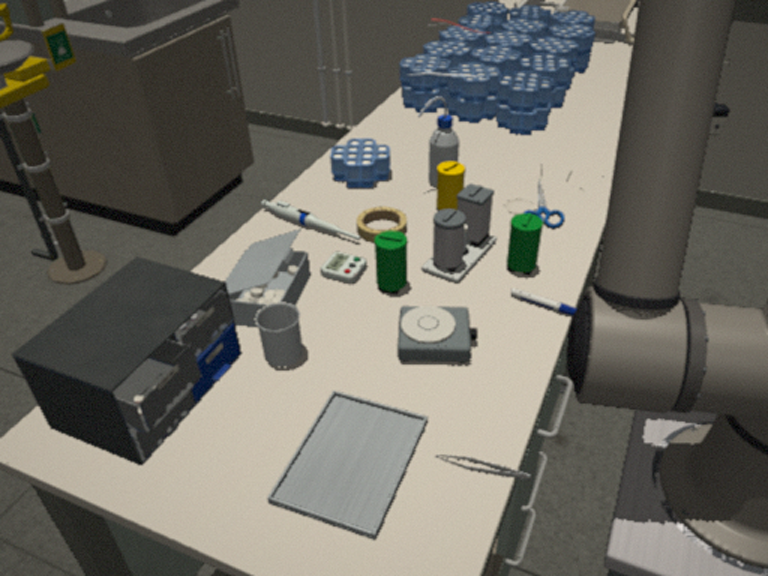

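View pics/top0.png

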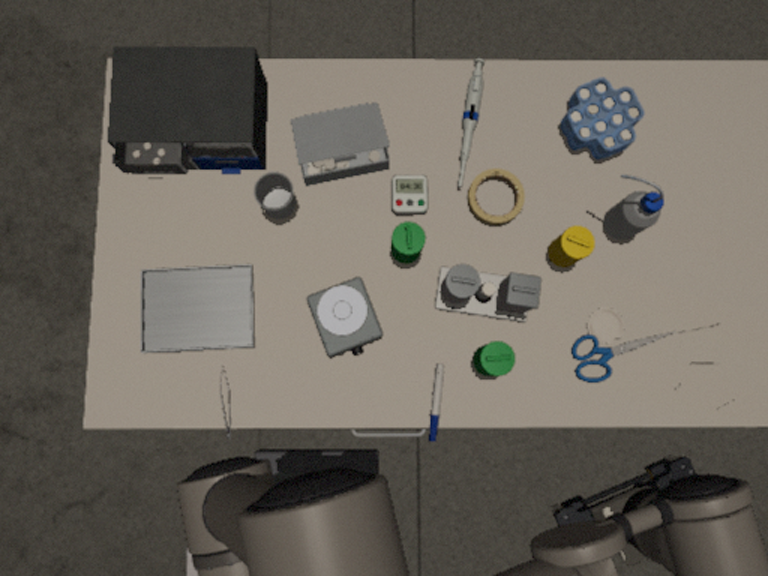

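```bash
python3 - <<'E'
from h import *
c=cap("top"); save(c,"topc",(260,130,400,235),5.7)
c=cap("side"); save(c,"sidec",(240,100,370,200),6)
E
```

```text
(no output)
```

View pics/topc.png

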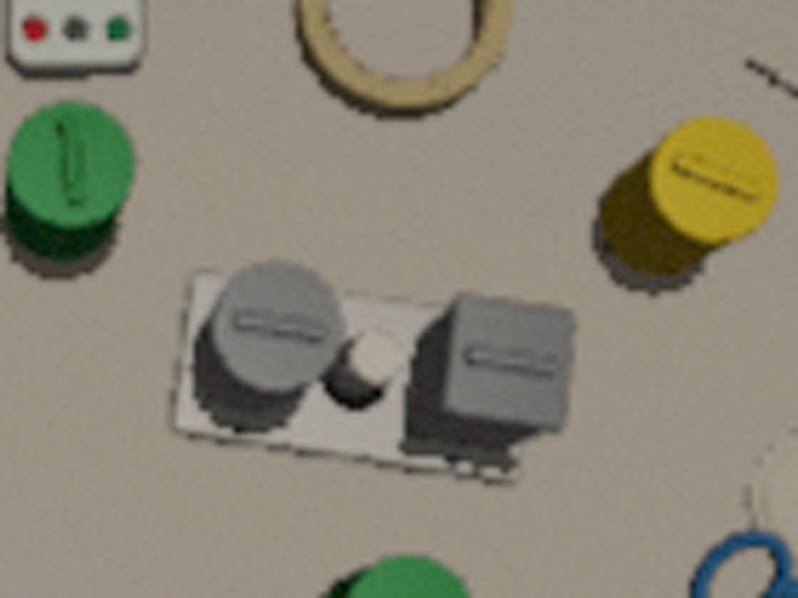

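View pics/sidec.png

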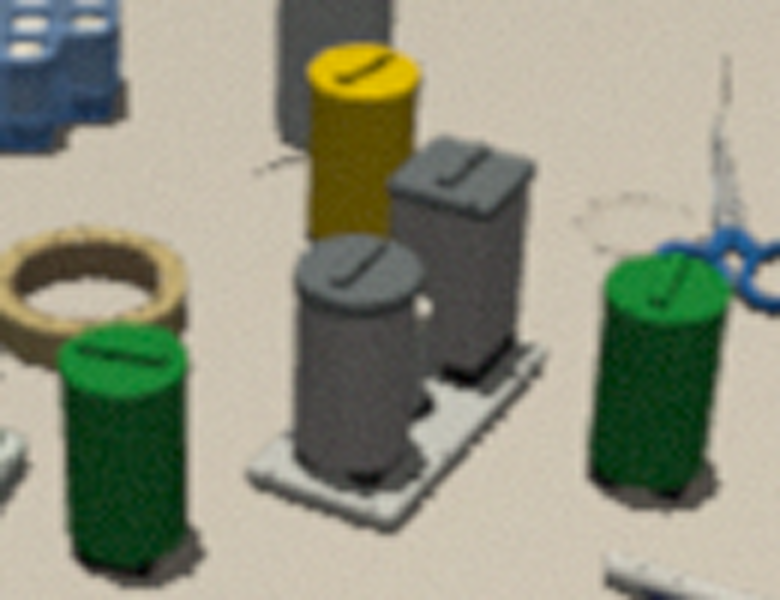

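The things that could pass for the round canister, in top-image pixels:
- The grey one on the rack at (307,187).
- A green one at (272,163).
- A green one at (330,238).
- A yellow one at (384,162).

I choose the grey one on the rack. The crop confirms it: grey round lid at the left (+y) end, the vial in the middle at (324,193), and the square grey canister at the right end (343,195). Next I measure the positions and yaw precisely.

```bash
cat > meas.py <<'E'
from h import *
np.set_printoptions(precision=1,suppress=True)
def netavg(n,l,k=1):
    pass
acc={}
for i in range(4):
  for n in("top","side"):
    c=cap(n)
    for l in("round_canister_center","square_canister_center","vial_center","rack","side_tray","plate_center"):
        for r in spot_point(n,l)[:4]:
            acc.setdefault((l,n),[]).append((r["score"],*w(c,r["position"])))
for k,v in acc.items():
    print(k); print(np.round(np.array(v),2))
E
python3 - <<'E'
from h import *
np.set_printoptions(precision=1,suppress=True)
c=cap("top"); im=c["img"].astype(np.float32)
g=cv2.cvtColor(c["img"],cv2.COLOR_RGB2GRAY)
hsv=cv2.cvtColor(c["img"],cv2.COLOR_RGB2HSV)
print("lid px",im[180,305],im[205,342],"deck",im[207,315],"bench",im[150,310])
# project hypothesised model on crop
def model(P,yaw):
    R=np.array([[np.cos(yaw),-np.sin(yaw)],[np.sin(yaw),np.cos(yaw)]])
    out=[]
    def pts(l,z): return [proj(c,np.r_[R@np.array(a)+P,z]) for a in l]
    t=np.linspace(0,2*np.pi,40)
    out.append(pts([(-39,-83),(39,-83),(39,83),(-39,83)],12))
    out.append(pts([(29*np.cos(a),51+29*np.sin(a)) for a in t],116))
    out.append(pts([(x,-51+y) for x,y in((-27,-27),(27,-27),(27,27),(-27,27))],116))
    out.append(pts([(12.5*np.cos(a),12.5*np.sin(a)) for a in t],68))
    return out
for cam,crop,s in(("top",(260,130,400,235),5.7),("side",(240,100,370,200),6)):
    c=cap(cam)
    x0,y0,x1,y1=crop
    v=cv2.resize(c["img"][y0:y1,x0:x1,::-1],None,fx=s,fy=s,interpolation=cv2.INTER_CUBIC)
    for l in model(np.array([517,-360.]),np.radians(-8.3)):
        cv2.polylines(v,[((np.array(l)+.5-[x0,y0])*s).astype(int)],True,(0,0,255),1)
    cv2.imwrite(f"pics/mod_{cam}.png",v)
E
python3 meas.py
```

```text
lid px [120. 119. 114.] [49. 45. 42.] deck [169. 164. 157.] bench [152. 143. 128.]
('round_canister_center', 'top')
[[   1.   398.4 -362.8   57.4]
 [   0.8  528.9 -308.3   68.8]
 [   0.8  595.3 -504.7   54.4]
 [   0.7  597.7 -223.2   53.6]
 [   0.9  596.3 -508.4   54.6]
 [   0.7  397.3 -362.    54.3]
 [   0.6  531.9 -310.6   66. ]
 [   0.6  600.9 -223.    54.2]
 [   0.9  528.5 -312.1   67.1]
 [   0.9  597.9 -225.5   51.5]
 [   0.9  395.  -363.1   54.6]
 [   0.7  596.2 -506.4   55.3]
 [   0.9  397.5 -362.2   55.7]
 [   0.9  528.5 -309.1   66.1]
 [   0.8  593.5 -507.7   56.2]
 [   0.8  598.5 -223.3   55.6]]
('square_canister_center', 'top')
[[   0.9  509.1 -404.4   63.2]
 [   0.7  509.6 -406.1   64.1]
 [   1.   508.1 -404.7   68.8]
 [   0.7  699.6 -229.6   -3.3]
 [   0.2  528.2 -308.1   68. ]
 [   0.7  506.6 -408.    66.5]
 [   0.3  694.5 -388.4   -0.7]]
('vial_center', 'top')
[[   0.7  520.7 -359.6   40.8]
 [   0.4  521.1 -364.4   39.7]
 [   0.5  520.3 -362.    40.3]
 [   0.5  686.3   15.2   -0.1]
 [   0.7  521.2 -360.6   37.5]]
('rack', 'top')
[[   0.6  514.1 -361.4    5.9]
 [   0.9 
[... 1066 characters left out ...]
.4]
 [   0.6  511.4 -405.7   66.1]
 [   0.8  512.4 -406.2   68.2]]
('vial_center', 'side')
[[   0.4  521.9 -359.1   44.1]
 [   0.4  520.7 -357.9   43. ]
 [   0.5  520.9 -358.3   42.9]
 [   0.7  488.7  158.8    1.8]
 [   0.5  519.5 -359.4   42. ]]
('rack', 'side')
[[   0.9  519.9 -358.4    0.3]
 [   0.8  517.  -357.     1.7]
 [   0.9  517.3 -357.6    0.8]
 [   0.6  518.2 -357.8    0.8]]
('side_tray', 'side')
[[  0.6 490.4 162.2  -4.2]
 [  0.9 487.1 161.1  -0.7]
 [  0.6 487.9 159.3  -0.8]
 [  0.9 490.5 158.8  -1.1]]
('plate_center', 'side')
[[   0.7  484.4 -104.2   37. ]
 [   1.   485.  -106.    40.6]
 [   0.9  482.7 -108.3   40.4]
 [   0.9  484.7 -106.9   40.4]
 [   0.3  488.6  157.4    0.9]]
```

View pics/mod_top.png

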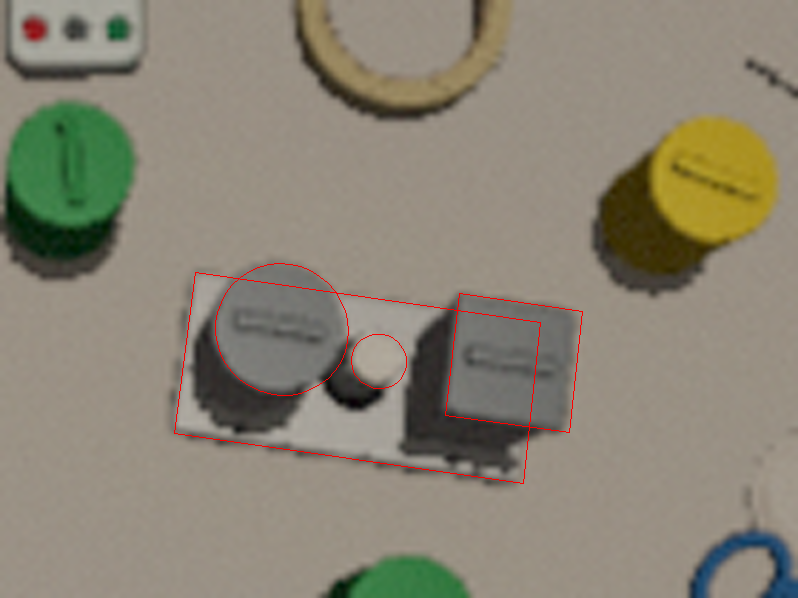

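View pics/mod_side.png

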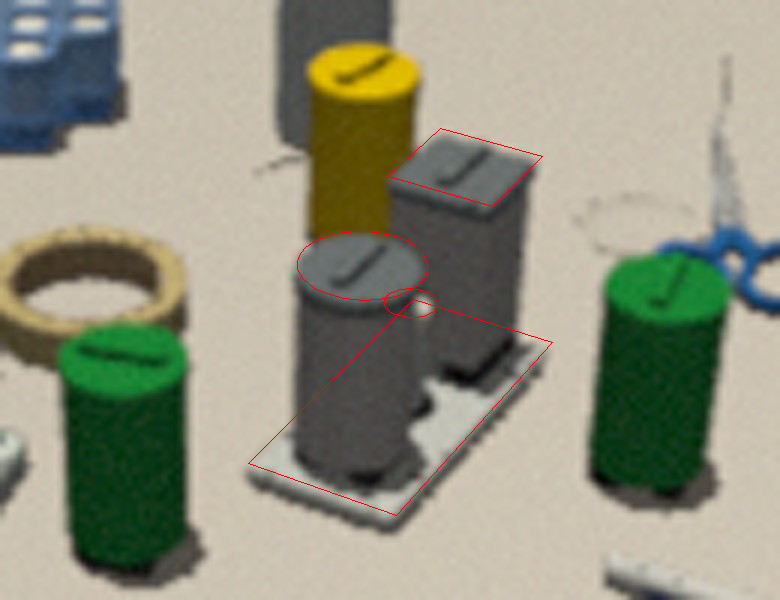

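```bash
python3 -m handwheel '{"translation": [[0.275,0.15,0],[0.275,0.15,0],[0.275,0.15,0],[0.275,0.15,0],[0.275,0.15,0],[0.275,0.15,0],[0.275,0.15,0],[0.275,0.15,0]], "twist": [0.083,0.083,0.083,0.083,0.083,0.083,0.083,0.083]}' 0
```

```text
time: 5.05
tool_pos: [532.1, -303.4, 224.9]
tcp_rot: [3.14, -0.002, -0.12]
contact_force: [0.7, -0.1, -0.0]
grip_width: 91.9
```

```bash
python3 -m handwheel '{"translation": [[-0.047,-0.03,0],[0,0,0],[0,0,0],[0,0,-0.1],[0,0,-0.15],[0,0,-0.15],[0,0,0],[0,0,0]], "twist": [-0.015,0,0,0,0,0,0,0]}' 0; python3 - <<'E'
from h import *
print(get_obs()["tool_pos"])
c=cap("top"); save(c,"a1",(260,130,400,235),5.7)
c=cap("side"); save(c,"a1s",(220,60,370,180),5)
E
```

```text
time: 6.05
tool_pos: [523.1, -308.6, 160.8]
tcp_rot: [3.141, -0.0, -0.148]
contact_force: [-0.4, 0.4, 0.6]
grip_width: 91.6
[ 523.08205586 -308.63053769  160.80056842]
```

View pics/a1s.png

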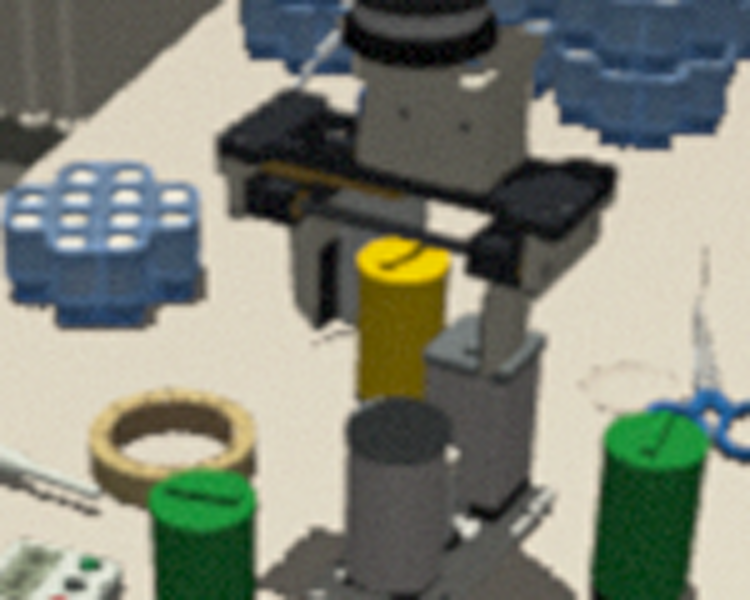

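View pics/a1.png

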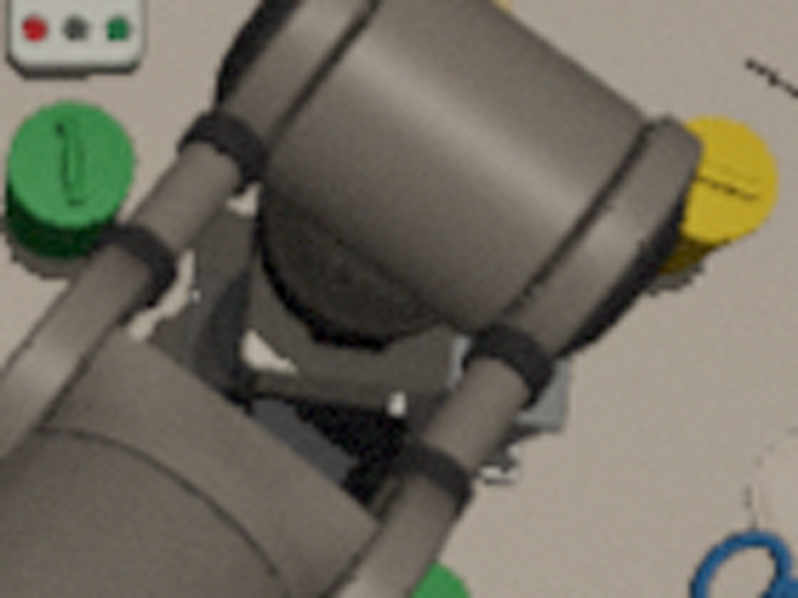

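The side view shows the open jaws straddling the round canister along x, clear of the square one. I'll descend.

```bash
python3 -m handwheel '{"translation": [[0.013,0,-0.08],[0,0,-0.1],[0,0,-0.1],[0,0,-0.1],[0,0,-0.08],[0,0,-0.03],[0,0,0],[0,0,0]], "twist": [0,0,0,0,0,0,0,0]}' 0
```

```text
time: 7.15
tool_pos: [525.4, -308.5, 82.6]
tcp_rot: [3.14, -0.001, -0.147]
contact_force: [-0.6, -0.3, 0.2]
grip_width: 91.9
```

```bash
python3 -m handwheel '{"translation": [[0,0,0.027],[0,0,0],[0,0,0],[0,0,0],[0,0,0],[0,0,0],[0,0,0],[0,0,0]], "twist": [0,0,0,0,0,0,0,0]}' 92
```

```text
time: 8.15
tool_pos: [525.6, -308.9, 88.4]
tcp_rot: [3.139, -0.003, -0.147]
contact_force: [0.4, 1.1, 0.3]
grip_width: 58.8
```

```bash
python3 -m handwheel '{"translation": [[0,0,0],[0,0,0],[0,0,0],[0,0,0],[0,0,0],[0,0,0],[0,0,0],[0,0,0]], "twist": [0,0,0,0,0,0,0,0]}' 255
```

```text
time: 9.15
tool_pos: [525.6, -308.9, 88.4]
tcp_rot: [3.139, -0.003, -0.147]
contact_force: [-0.4, -0.1, 1.0]
grip_width: 56.9
```

```bash
python3 -m handwheel '{"translation": [[0,0,0.04],[0,0,0.08],[0,0,0.12],[0,0,0.16],[0,0,0.16],[0,0,0.16],[0,0,0.1],[0,0,0]], "twist": [0,0,0,0,0,0,0,0]}'; python3 - <<'E'
from h import *
c=cap("side"); save(c,"b1s",(200,30,400,180),4)
E
```

```text
time: 10.15
tool_pos: [525.6, -308.3, 218.8]
tcp_rot: [3.139, -0.005, -0.147]
contact_force: [-0.1, 0.2, -2.0]
grip_width: 56.8
```

View pics/b1s.png

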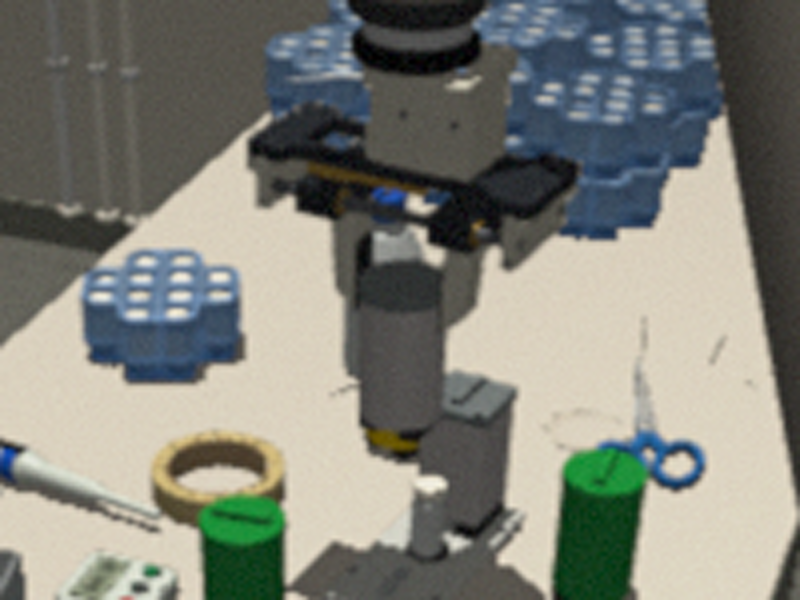

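```bash
python3 -m handwheel '{"translation": [[-0.01,0.1,0],[-0.015,0.2,0],[-0.015,0.25,0],[-0.02,0.25,0],[-0.02,0.25,0],[-0.02,0.25,0],[-0.02,0.25,0],[-0.02,0.25,0]], "twist": [0,0,0,0,0,0,0,0]}'; python3 -m handwheel '{"translation": [[-0.02,0.25,0],[-0.02,0.25,0],[-0.02,0.25,0],[-0.02,0.25,0],[-0.02,0.25,0],[-0.015,0.2,0],[-0.01,0.1,0],[0,0,0]], "twist": [0,0,0,0,0,0,0,0]}'
```

```text
time: 11.2
tool_pos: [496.6, -24.1, 208.8]
tcp_rot: [-3.137, 0.013, -0.15]
contact_force: [0.4, -0.1, -1.4]
grip_width: 57.2
time: 12.2
tool_pos: [466.3, 222.2, 202.1]
tcp_rot: [-3.139, 0.028, -0.143]
contact_force: [-1.2, -0.4, -3.2]
grip_width: 56.9
```

```bash
python3 -m handwheel '{"translation": [[0.075,-0.065,0],[0.075,-0.065,-0.05],[0,0,-0.1],[0,0,-0.1],[0,0,-0.1],[0,0,-0.1],[0,0,-0.08],[0,0,0]], "twist": [0,0,0,0,0,0,0,0]}'; python3 - <<'E'
from h import *
c=cap("side"); save(c,"c1s",(120,100,400,310),2.8)
c=cap("top"); save(c,"c1t",(50,120,250,270),4)
E
```

```text
time: 13.2
tool_pos: [490.0, 194.5, 114.1]
tcp_rot: [3.141, 0.033, -0.152]
contact_force: [0.3, 0.2, -1.9]
grip_width: 57.1
```

View pics/c1s.png

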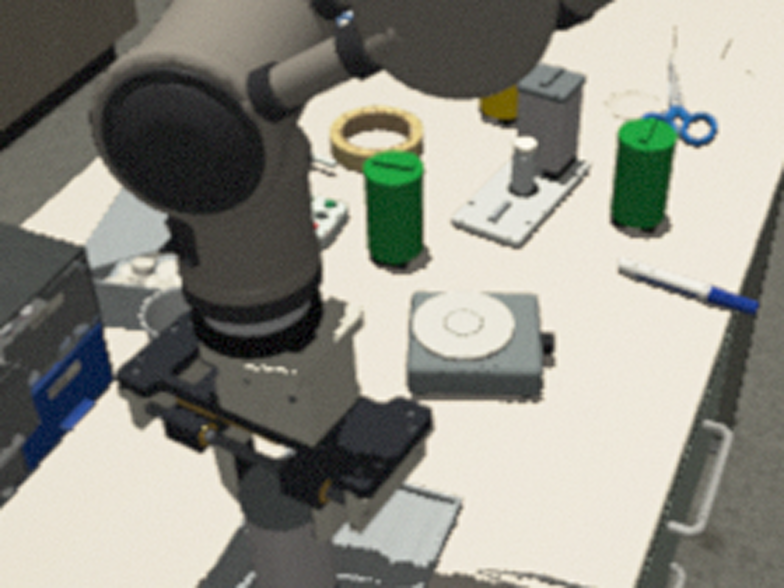

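View pics/c1t.png

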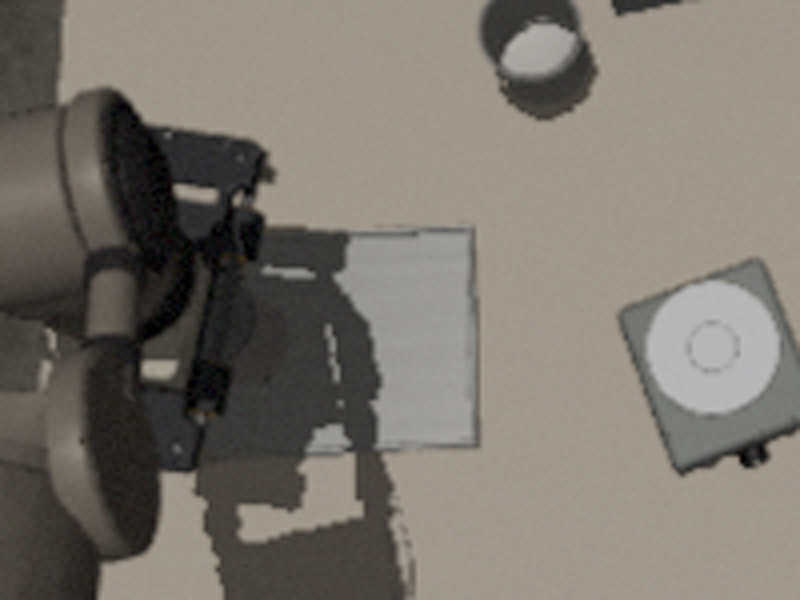

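```bash
python3 -m handwheel '{"translation": [[0,0.05,-0.02],[0,0,-0.05],[0,0,-0.05],[0,0,-0.03],[0,0,0],[0,0,0],[0,0,0],[0,0,0]], "twist": [0,0,0,0,0,0,0,0]}'
```

```text
time: 14.3
tool_pos: [491.7, 203.3, 92.8]
tcp_rot: [-3.14, 0.028, -0.152]
contact_force: [-0.8, -0.1, -1.9]
grip_width: 57.0
```

```bash
python3 -m handwheel '{"translation": [[0,0,-0.03],[0,0,-0.02],[0,0,-0.01],[0,0,-0.006],[0,0,-0.006],[0,0,0],[0,0,0],[0,0,0]], "twist": [0,0,0,0,0,0,0,0]}'
```

```text
time: 15.3
tool_pos: [491.7, 203.3, 81.4]
tcp_rot: [-3.14, 0.028, -0.152]
contact_force: [0.1, 0.5, -1.3]
grip_width: 57.1
```

```bash
python3 -m handwheel '{"translation": [[0,0,-0.006],[0,0,-0.005],[0,0,0],[0,0,0],[0,0,0],[0,0,0],[0,0,0],[0,0,0]], "twist": [0,0,0,0,0,0,0,0]}'
```

```text
time: 16.3
tool_pos: [492.0, 203.7, 80.9]
tcp_rot: [-3.139, 0.027, -0.152]
contact_force: [-0.8, 0.5, 1.3]
grip_width: 56.7
```

```bash
python3 -m handwheel '{"translation": [[0,0,0],[0,0,0],[0,0,0],[0,0,0],[0,0,0],[0,0,0],[0,0,0],[0,0,0]], "twist": [0,0,0,0,0,0,0,0]}' 0; python3 -m handwheel '{"translation": [[0,0,0.04],[0,0,0.1],[0,0,0.1],[0,0,0.15],[0,0,0.15],[0,0,0.15],[0,0,0.1],[0,0,0]], "twist": [0,0,0,0,0,0,0,0]}'
```

```text
time: 17.3
tool_pos: [492.5, 203.6, 80.9]
tcp_rot: [-3.139, 0.026, -0.152]
contact_force: [-0.1, 0.1, 0.5]
grip_width: 92.0
time: 18.3
tool_pos: [493.2, 203.9, 211.0]
tcp_rot: [-3.136, 0.019, -0.152]
contact_force: [0.1, 0.4, -0.4]
grip_width: 91.7
```

```bash
python3 -m handwheel '{"translation": [[0,-0.1,0],[0,-0.2,0],[0,-0.2,0],[0.01,-0.2,0],[0.01,-0.2,0],[0.01,-0.2,0],[0.01,-0.2,0],[0.01,-0.2,0]], "twist": [0,0,0,0,0,0,0,0]}'; python3 -m handwheel '{"translation": [[0.01,-0.2,0],[0.01,-0.2,0],[0.01,-0.2,0],[0.01,-0.2,0],[0.01,-0.2,0],[0.01,-0.2,0],[0.01,-0.1,0],[0,0,0]], "twist": [0,0,0,0,0,0,0,0]}';python3 - <<'E'
from h import *
c=cap("side"); save(c,"d1s",(120,100,400,370),2.2)
c=cap("top"); save(c,"d1t",(50,120,250,270),4)
E
```

```text
time: 19.3
tool_pos: [495.5, -32.6, 206.3]
tcp_rot: [-3.139, 0.029, -0.15]
contact_force: [1.2, 0.7, 0.9]
grip_width: 91.6
time: 20.3
tool_pos: [498.3, -240.1, 200.5]
tcp_rot: [-3.137, 0.041, -0.156]
contact_force: [-0.2, 0.7, 0.4]
grip_width: 92.2
```

View pics/d1s.png

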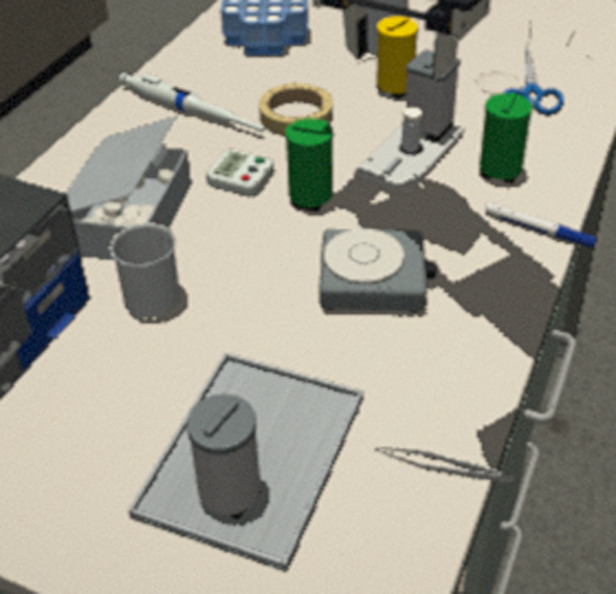

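View pics/d1t.png

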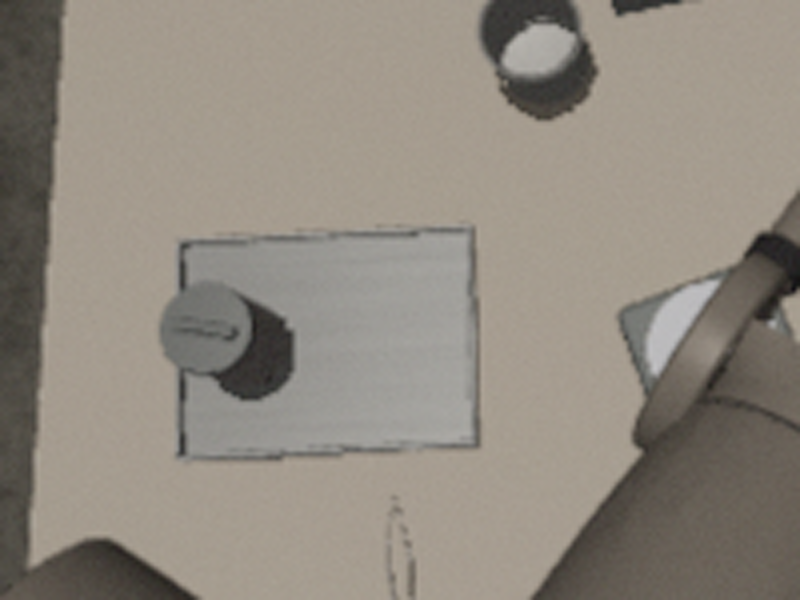

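```bash
python3 -m handwheel '{"translation": [[0.01,-0.14,0],[0.01,-0.14,0],[0.01,-0.14,0],[0.01,-0.14,0],[0.01,-0.14,0],[0.01,-0.14,0],[0.01,-0.14,0],[0,-0.1,0]], "twist": [0,0,0,0,0,0,0,0]}'
```

```text
time: 21.4
tool_pos: [509.6, -411.3, 201.0]
tcp_rot: [-3.138, 0.04, -0.151]
contact_force: [0.5, 0.7, -0.0]
grip_width: 91.8
```

```bash
python3 -m handwheel '{"translation": [[-0.25,0.2,0],[-0.25,0.2,0],[0,0,0],[0,0,0],[0,0,0],[0,0,0],[0,0,0],[0,0,0]], "twist": [0,0,0,0,0,0,0,0]}'
```

```text
time: 22.4
tool_pos: [434.3, -355.7, 198.0]
tcp_rot: [-3.138, 0.041, -0.153]
contact_force: [0.1, -0.0, 0.5]
grip_width: 91.7
```

```bash
python3 -m handwheel '{"translation": [[0.05,-0.04,0.3],[0.05,-0.04,0],[0.05,-0.04,0],[0.1,-0.06,0],[0.1,-0.06,0],[0.1,-0.06,0],[0.05,-0.04,0],[0,0,0]], "twist": [0,0,0,0,0,0,0,0]}'; python3 -c "
from h import *
o=get_obs();print(np.round(o['joint_positions'],3),o['tcp_rot'],o['tool_pos'])"
```

```text
time: 23.4
tool_pos: [511.2, -407.7, 238.0]
tcp_rot: [-3.132, 0.048, -0.153]
contact_force: [0.3, 0.0, -0.9]
grip_width: 91.6
[-0.78   0.611  1.048 -0.021  1.528 -0.626] [-3.13216171  0.04841597 -0.15289726] [ 511.22446432 -407.66607411  238.04225117]
```

```bash
python3 -m handwheel '{"translation": [[0,0,-0.3],[0,0,0],[0,0,0],[0,0,0],[0,0,0],[0,0,0],[0,0,0],[0,0,0]], "twist": [0,0,0,0,0,0,0,0]}'; python3 -c "
from h import *
o=get_obs();print(np.round(o['joint_positions'],4),o['tcp_rot'],o['tool_pos'])"
```

```text
time: 24.4
tool_pos: [511.8, -408.7, 198.8]
tcp_rot: [-3.137, 0.042, -0.153]
contact_force: [0.2, -0.6, -0.8]
grip_width: 91.8
[-0.7805  0.6287  1.1219 -0.0211  1.4274 -0.6237] [-3.13717708  0.04176083 -0.15334143] [ 511.75541097 -408.70678533  198.77553626]
```

```bash
python3 -m handwheel '{"translation": [[0,0,0.07],[0,0,0.07],[0,0,0.07],[0,0,0.07],[0,0,0.07],[0,0,0.07],[0,0,-0.4],[0,0,0]], "twist": [0,0,0,0,0,0,0,0]}'; python3 -c "
from h import *
o=get_obs();print(np.round(o['joint_positions'],4),o['tcp_rot'],o['tool_pos'])"
```

```text
time: 25.4
tool_pos: [512.2, -409.1, 207.8]
tcp_rot: [-3.139, 0.039, -0.153]
contact_force: [0.4, -0.6, 0.7]
grip_width: 91.8
[-0.7805  0.6224  1.1086 -0.0211  1.4437 -0.624 ] [-3.13914826  0.03912159 -0.15339683] [ 512.19742501 -409.14449272  207.76139176]
```

```bash
python3 -m handwheel '{"translation": [[-0.01,-0.003,-0.35],[0,0,0],[0,0,0],[0,0,-0.08],[0,0,-0.08],[0,0,-0.08],[0,0,-0.06],[0,0,0]], "twist": [0,0,0,0,0,0,0,0]}' 0; python3 -c "
from h import *
o=get_obs();print(np.round(o['joint_positions'],4),o['tcp_rot'],o['tool_pos'])"
```

```text
time: 26.4
tool_pos: [516.1, -414.7, 121.6]
tcp_rot: [3.132, 0.022, -0.154]
contact_force: [-0.3, 0.4, 0.4]
grip_width: 91.7
[-0.7823  0.6868  1.2305 -0.0223  1.2362 -0.6214] [ 3.13160751  0.02200868 -0.15355962] [ 516.10028629 -414.69599489  121.56839348]
```

```bash
python3 -m handwheel '{"translation": [[-0.02,0.02,0],[-0.017,0.015,-0.02],[0,0,-0.06],[0,0,-0.06],[0,0,-0.05],[0,0,-0.02],[0,0,0],[0,0,0]], "twist": [0,0,0,0,0,0,0,0.005]}' 0; python3 -c "
from h import *
o=get_obs();print(np.round(o['joint_positions'],4),o['tcp_rot'],o['tool_pos'])"
```

```text
time: 27.4
tool_pos: [510.3, -409.3, 88.1]
tcp_rot: [3.131, 0.022, -0.145]
contact_force: [-0.0, -0.3, -0.3]
grip_width: 91.7
[-0.7826  0.7052  1.2945 -0.0231  1.1533 -0.6279] [ 3.13127451  0.0216141  -0.1453121 ] [ 510.27500843 -409.25373528   88.14122383]
```

```bash
python3 -m handwheel '{"translation": [[0,0,0],[0,0,0],[0,0,0],[0,0,0],[0,0,0],[0,0,0],[0,0,0],[0,0,0]], "twist": [0,0,0,0,0,0,0,0]}' 255;  python3 - <<'E'
from h import *
o=get_obs();print(o["moment"])
c=cap("side"); save(c,"e1s",(220,60,370,180),5)
E
```

```text
time: 28.4
tool_pos: [510.5, -409.5, 89.0]
tcp_rot: [3.13, 0.021, -0.145]
contact_force: [-0.6, -0.4, -0.3]
grip_width: 53.8
[ 0.03641196 -0.07496665  0.00572207]
```

View pics/e1s.png

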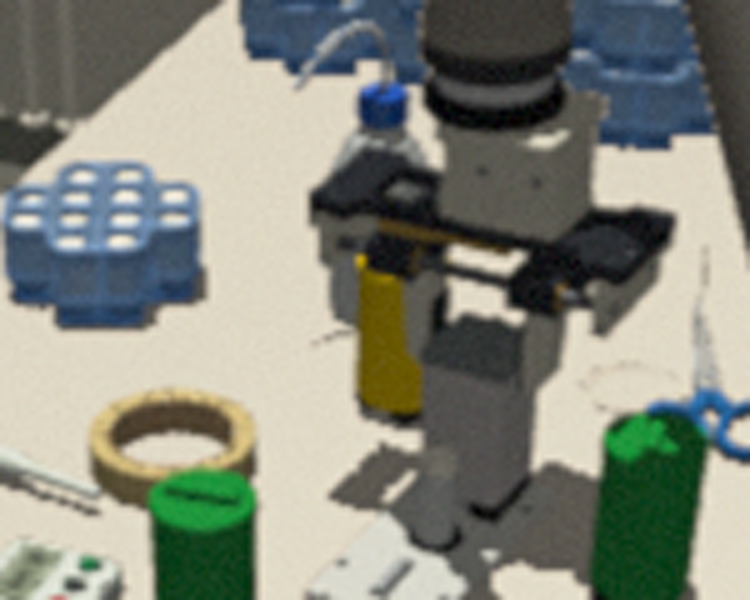

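```bash
python3 -m handwheel '{"translation": [[0,0,0.03],[0,0,0.06],[0,0,0.1],[0,0,0.13],[0,0,0.13],[0,0,0.13],[0,0,0.13],[0,0,0.1]], "twist": [0,0,0,0,0,0,0,0]}'; python3 -m handwheel '{"translation": [[0,0.1,0],[0,0.14,0],[0,0.14,0],[0,0.14,0],[0,0.14,0],[0,0.14,0],[0,0.14,0],[0,0.14,0]], "twist": [0,0,0,0,0,0,0,0]}'
```

```text
time: 29.45
tool_pos: [509.9, -408.8, 218.5]
tcp_rot: [3.131, 0.021, -0.145]
contact_force: [-0.1, -0.1, -2.6]
grip_width: 53.6
time: 30.45
tool_pos: [507.6, -234.9, 216.2]
tcp_rot: [3.135, 0.025, -0.145]
contact_force: [-0.2, -1.1, -2.0]
grip_width: 53.8
```

```bash
python3 -m handwheel '{"translation": [[-0.006,0.14,0],[-0.006,0.14,0],[-0.006,0.14,0],[-0.006,0.14,0],[-0.006,0.14,0],[-0.006,0.14,0],[-0.006,0.14,0],[-0.006,0.14,0]], "twist": [0,0,0,0,0,0,0,0]}'; python3 -m handwheel '{"translation": [[-0.006,0.14,0],[-0.006,0.14,0],[-0.006,0.14,0],[-0.006,0.14,0],[-0.006,0.14,0],[-0.006,0.14,0],[0,0.1,0],[0,0,0]], "twist": [0,0,0,0,0,0,0,0]}'; python3 - <<'E'
from h import *
c=cap("top"); save(c,"f1t",(50,120,250,270),4)
E
```

```text
time: 31.45
tool_pos: [499.5, -55.1, 216.6]
tcp_rot: [3.135, 0.023, -0.145]
contact_force: [-0.1, -0.4, -2.6]
grip_width: 53.5
time: 32.45
tool_pos: [491.6, 96.6, 217.4]
tcp_rot: [3.134, 0.021, -0.143]
contact_force: [-0.4, 0.0, -2.2]
grip_width: 54.1
```

View pics/f1t.png

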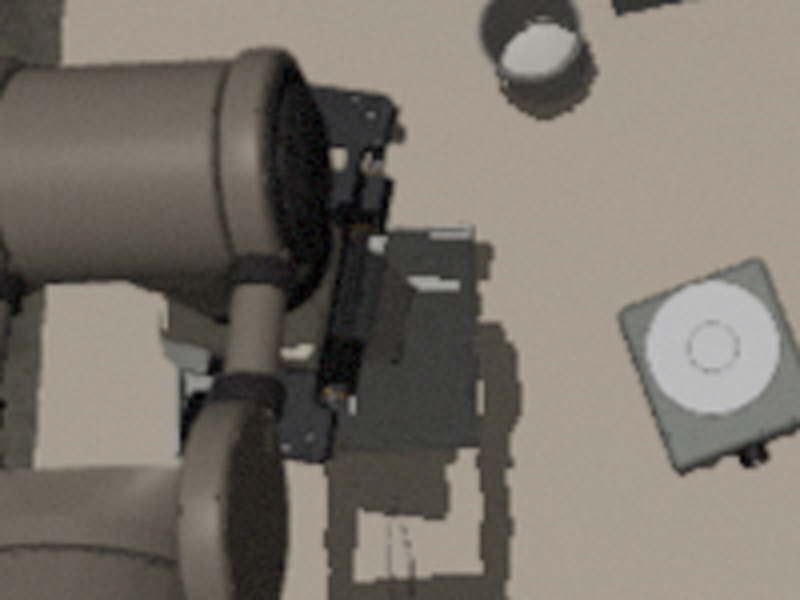

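```bash
python3 -m handwheel '{"translation": [[0,0.07,-0.05],[0,0,-0.1],[0,0,-0.14],[0,0,-0.14],[0,0,-0.14],[0,0,-0.12],[0,0,-0.06],[0,0,0]], "twist": [0,0,0,0,0,0,0,0]}'
```

```text
time: 33.5
tool_pos: [491.4, 105.7, 98.8]
tcp_rot: [3.134, 0.022, -0.15]
contact_force: [0.6, 0.6, -1.9]
grip_width: 54.0
```

```bash
python3 -m handwheel '{"translation": [[0,0.01,-0.05],[0,0,-0.03],[0,0,-0.01],[0,0,-0.01],[0,0,0],[0,0,0],[0,0,0],[0,0,0]], "twist": [0,0,0,0,0,0,0,0]}'
```

```text
time: 34.5
tool_pos: [492.8, 107.4, 84.7]
tcp_rot: [3.135, 0.018, -0.15]
contact_force: [-0.5, 0.7, -2.2]
grip_width: 53.8
```

```bash
python3 -m handwheel '{"translation": [[0,0,-0.01],[0,0,-0.008],[0,0,-0.005],[0,0,0],[0,0,0],[0,0,0],[0,0,0],[0,0,0]], "twist": [0,0,0,0,0,0,0,0]}'
```

```text
time: 35.5
tool_pos: [492.9, 107.4, 81.0]
tcp_rot: [3.135, 0.018, -0.15]
contact_force: [-0.8, -0.0, -2.5]
grip_width: 53.7
```

```bash
python3 -m handwheel '{"translation": [[0,0,-0.006],[0,0,-0.005],[0,0,0],[0,0,0],[0,0,0],[0,0,0],[0,0,0],[0,0,0]], "twist": [0,0,0,0,0,0,0,0]}'
```

```text
time: 36.5
tool_pos: [493.1, 107.9, 80.9]
tcp_rot: [3.136, 0.017, -0.15]
contact_force: [-1.1, 0.6, -0.2]
grip_width: 53.5
```

Weight is coming off, so the canister touches the tray floor. I'll release and lift.

```bash
python3 -m handwheel '{"translation": [[0,0,0],[0,0,0],[0,0,0],[0,0,0],[0,0,0],[0,0,0],[0,0,0],[0,0,0]], "twist": [0,0,0,0,0,0,0,0]}' 0; python3 -m handwheel '{"translation": [[0,0,0.04],[0,0,0.1],[0,0,0.13],[0,0,0.14],[0,0,0.14],[0,0,0.13],[0,0,0.1],[0,0,0]], "twist": [0,0,0,0,0,0,0,0]}'
```

```text
time: 37.5
tool_pos: [493.7, 107.8, 81.2]
tcp_rot: [3.136, 0.016, -0.15]
contact_force: [-0.1, 0.4, -0.2]
grip_width: 91.7
time: 38.5
tool_pos: [494.4, 107.9, 209.3]
tcp_rot: [3.137, 0.009, -0.15]
contact_force: [0.6, 0.4, 0.3]
grip_width: 91.9
```

```bash
python3 -m handwheel '{"translation": [[0,-0.08,0],[0,-0.14,0],[0,-0.14,0],[0,-0.14,0],[0,-0.14,0],[0,-0.14,0],[0,-0.14,0],[0,-0.14,0]], "twist": [0,0,0,0,0,0,0,0]}';  python3 -m handwheel '{"translation": [[0.01,-0.14,0],[0.01,-0.14,0],[0.01,-0.14,0],[0.01,-0.14,0],[0.01,-0.14,0],[0.01,-0.14,0],[0.01,-0.14,0],[0.01,-0.14,0]], "twist": [0,0,0,0,0,0,0,0]}'; python3 - <<'E'
from h import *
np.set_printoptions(precision=1,suppress=True)
for n in("top","side"):
    c=cap(n); save(c,"g1"+n,s=1.5)
    for l in("round_canister_center","square_canister_center","vial_center"):
        for r in spot_point(n,l)[:4]:
            print(n,l,round(r["score"],2),w(c,r["position"]))
E
```

```text
time: 39.5
tool_pos: [490.1, -59.7, 204.8]
tcp_rot: [3.136, 0.019, -0.149]
contact_force: [0.2, -0.6, -0.6]
grip_width: 92.2
time: 40.5
tool_pos: [497.3, -238.3, 199.9]
tcp_rot: [3.137, 0.029, -0.151]
contact_force: [-0.4, 0.6, 1.0]
grip_width: 92.1
top round_canister_center 0.9 [ 593.5 -507.2   56.4]
top round_canister_center 0.6 [494.5 203.3  60.2]
top round_canister_center 0.59 [ 597.1 -223.8   55.3]
top round_canister_center 0.55 [ 396.6 -361.    52.3]
top square_canister_center 0.86 [491.4 112.2  60. ]
side round_canister_center 0.83 [ 600.2 -218.5   52.5]
side round_canister_center 0.77 [ 593.9 -502.8   51.8]
side round_canister_center 0.65 [ 402.5 -362.6   55.6]
side round_canister_center 0.6 [489.4 209.3  57.8]
side square_canister_center 0.77 [492.1 113.1  59.1]
side vial_center 0.68 [ 520.  -356.6   43.1]
side vial_center 0.44 [487.6 207.1  62.3]
```

View pics/g1side.png

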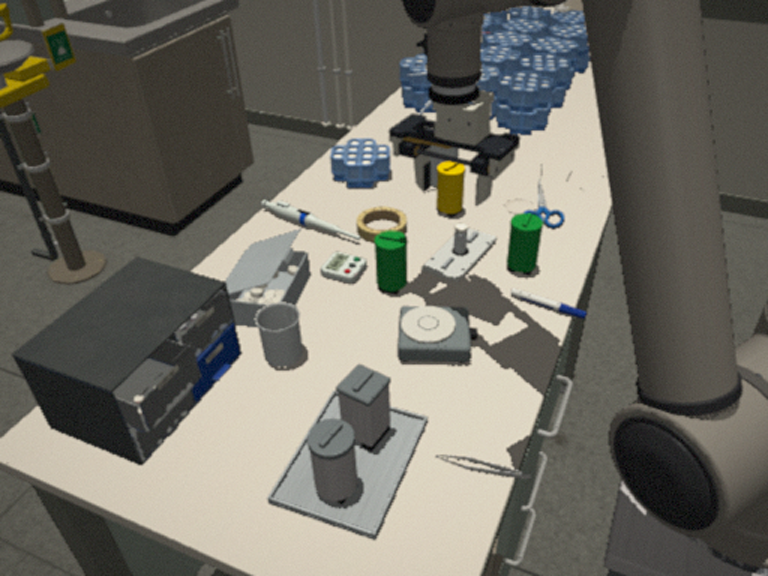

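View pics/g1top.png

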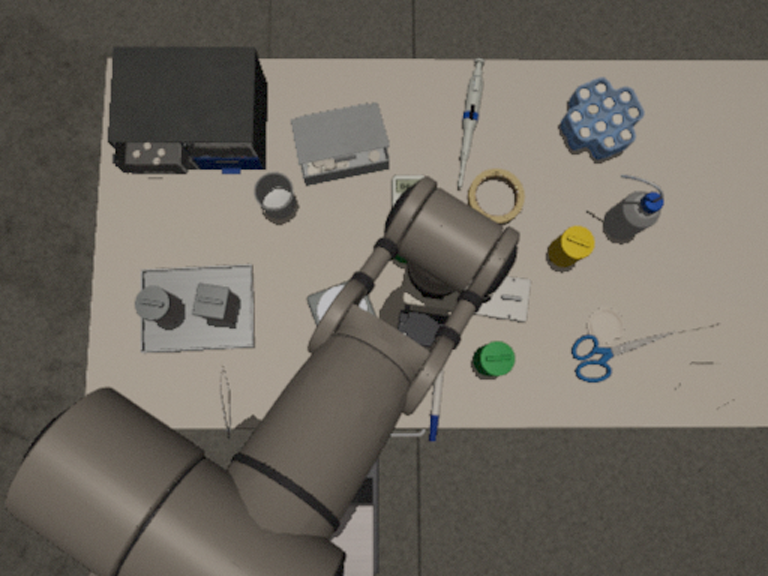

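```bash
python3 -m handwheel '{"translation": [[0.017,-0.1,0],[0.017,-0.1,0],[0.017,-0.1,0],[0.017,-0.1,0],[0.017,-0.1,0],[0.017,-0.1,0],[0.017,-0.1,0],[0.017,-0.1,0]], "twist": [-0.1,-0.1,-0.1,-0.1,-0.1,-0.1,-0.1,-0.1]}' 0
```

```text
time: 41.9
tool_pos: [520.1, -353.2, 201.8]
tcp_rot: [3.138, 0.028, -1.438]
contact_force: [-0.3, -0.3, 0.2]
grip_width: 91.9
```

```bash
python3 -m handwheel '{"translation": [[-0.014,-0.035,-0.05],[0,0,-0.1],[0,0,-0.13],[0,0,-0.13],[0,0,-0.13],[0,0,-0.1],[0,0,-0.05],[0,0,0]], "twist": [0,0,0,0,0,0,0,0]}' 0; python3 - <<'E'
from h import *
c=cap("side"); save(c,"h1s",(240,80,380,185),5.5)
E
```

```text
time: 42.9
tool_pos: [516.6, -352.6, 89.8]
tcp_rot: [3.135, 0.034, -1.418]
contact_force: [0.2, -0.6, 0.3]
grip_width: 91.6
```

View pics/h1s.png

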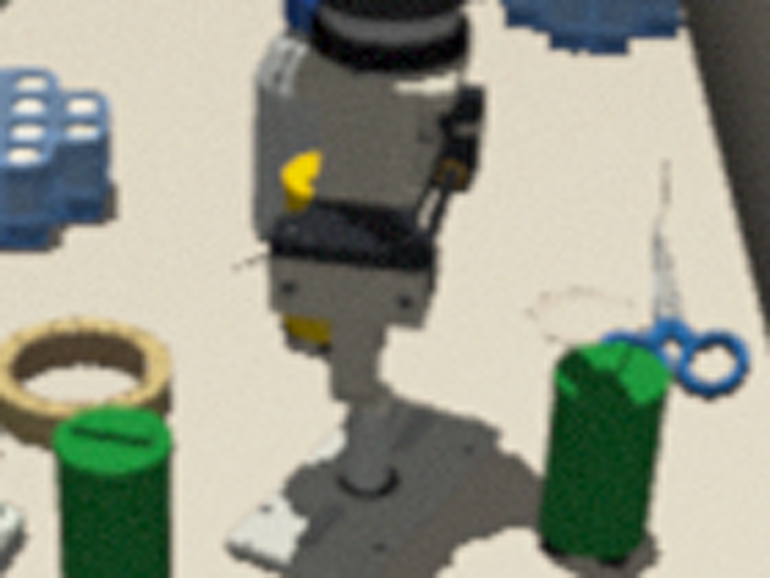

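```bash
python3 -m handwheel '{"translation": [[0.01,-0.043,-0.03],[0,0,-0.07],[0,0,-0.08],[0,0,-0.06],[0,0,-0.03],[0,0,0],[0,0,0],[0,0,0]], "twist": [0,0,0,0,0,0,0,0]}' 0
```

```text
time: 43.95
tool_pos: [519.1, -360.5, 48.3]
tcp_rot: [3.137, 0.031, -1.418]
contact_force: [0.3, -0.8, -0.2]
grip_width: 91.6
```

```bash
python3 -m handwheel '{"translation": [[0,0.009,0],[0,0,0],[0,0,0],[0,0,0],[0,0,0],[0,0,0],[0,0,0],[0,0,0]], "twist": [0,0,0,0,0,0,0,0]}' 255
```

```text
time: 44.95
tool_pos: [519.3, -359.3, 49.0]
tcp_rot: [3.138, 0.03, -1.418]
contact_force: [-0.8, -0.5, 0.1]
grip_width: 22.2
```

```bash
python3 -m handwheel '{"translation": [[0,0,0],[0,0,0],[0,0,0.03],[0,0,0.06],[0,0,0.1],[0,0,0.13],[0,0,0.13],[0,0,0.1]], "twist": [0,0,0,0,0,0,0,0]}'
```

```text
time: 45.95
tool_pos: [519.3, -359.2, 137.3]
tcp_rot: [3.139, 0.029, -1.418]
contact_force: [0.1, -0.2, 0.8]
grip_width: 22.2
```

```bash
python3 - <<'E'
from h import *
np.set_printoptions(precision=1,suppress=True)
for n in("side","top"):
    c=cap(n)
    u,v=proj(c,[484,-107.5,42]).astype(int)
    g=cv2.cvtColor(c["img"],cv2.COLOR_RGB2GRAY)
    x0,y0=u-35,v-30
    save(c,"i1"+n,(x0,y0,x0+70,y0+60),9)
    sub=g[y0:y0+60,x0:x0+70]
    for th in (140,160,180,200):
        m=(sub>th).astype(np.uint8)
        k,lab,st,ce=cv2.connectedComponentsWithStats(m)
        l=lab[30-6,35+0] if lab[24,35] else 0
        cs,_=cv2.findContours((lab==lab[24,35]).astype(np.uint8),cv2.RETR_EXTERNAL,cv2.CHAIN_APPROX_NONE)
        cn=max(cs,key=len)
        if lab[24,35] and len(cn)>20:
            h=cv2.convexHull(cn); e=cv2.fitEllipse(h)
            print(n,th,st[lab[24,35]],e,back(c,e[0][0]+x0,e[0][1]+y0,42))
c=cap("side"); save(c,"i2s",(240,60,400,180),5)
E
```

```text
side 140 [   0    0   70   60 2625] ((28.43085289001465, 31.96282196044922), (68.02336120605469, 112.56365966796875), 97.61571502685547) [497.9 -94.5  42. ]
side 160 [   0    0   70   60 2526] ((28.197996139526367, 32.16771697998047), (68.16455841064453, 110.75689697265625), 98.51376342773438) [498.1 -93.6  42. ]
side 180 [   0    0   70   60 2433] ((28.386516571044922, 32.3514404296875), (68.92338562011719, 107.87114715576172), 99.42970275878906) [497.4 -93.1  42. ]
side 200 [   0    0   70   60 2241] ((31.348167419433594, 34.077842712402344), (69.08563232421875, 99.53447723388672), 96.63606262207031) [488.5 -90.1  42. ]
top 140 [   0    0   70   60 3149] ((37.33884048461914, 26.296619415283203), (78.62446594238281, 92.05510711669922), 113.36557006835938) [ 495.8 -112.3   42. ]
top 160 [ 19  14  33  33 841] ((34.85235595703125, 30.353078842163086), (32.402122497558594, 32.72538375854492), 51.86994934082031) [ 485.1 -105.8   42. ]
```

View pics/i1top.png

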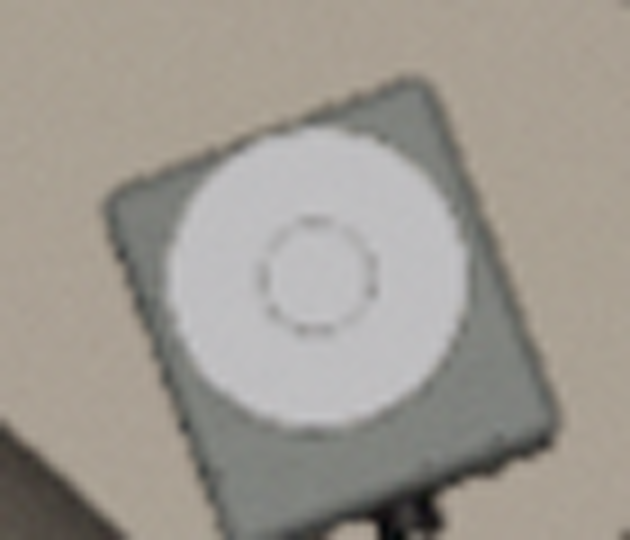

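View pics/i2s.png

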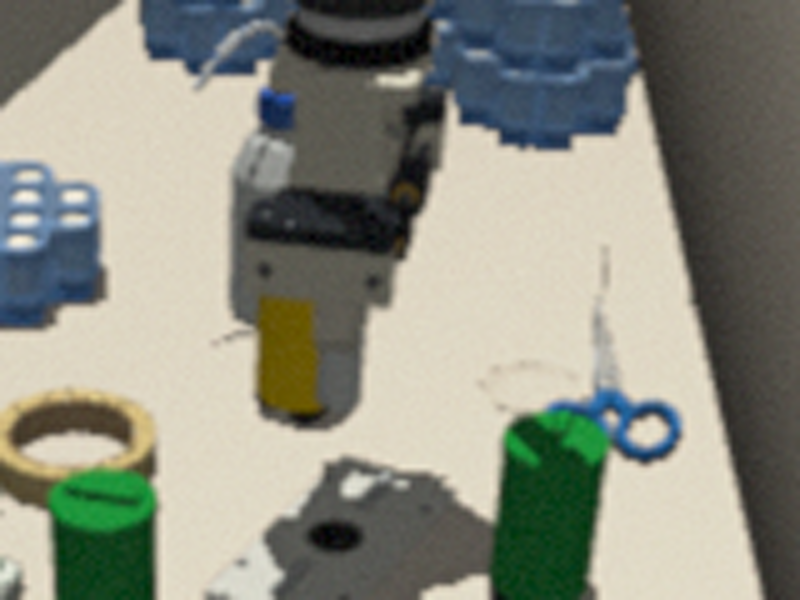

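```bash
python3 -m handwheel '{"translation": [[-0.01,0.08,0.05],[-0.02,0.14,0.05],[-0.02,0.14,0],[-0.02,0.14,0],[-0.02,0.14,0],[-0.02,0.14,0],[-0.02,0.14,0],[-0.02,0.14,0]], "twist": [0,0,0,0,0,0,0,0]}';python3 -m handwheel '{"translation": [[-0.02,0.14,0],[-0.02,0.14,0],[-0.02,0.14,0],[-0.01,0.08,0],[0,0,0],[0,0,0],[0,0,0],[0,0,0]], "twist": [0,0,0,0,0,0,0,0]}'
```

```text
time: 47.1
tool_pos: [492.6, -189.6, 148.5]
tcp_rot: [3.132, 0.037, -1.419]
contact_force: [0.1, -0.6, -0.6]
grip_width: 22.4
time: 48.1
tool_pos: [481.5, -109.1, 148.8]
tcp_rot: [3.133, 0.037, -1.418]
contact_force: [0.8, 0.0, 0.7]
grip_width: 22.4
```

```bash
python3 -m handwheel '{"translation": [[0.031,0.014,-0.03],[0,0,-0.07],[0,0,-0.09],[0,0,-0.09],[0,0,-0.07],[0,0,-0.03],[0,0,0],[0,0,0]], "twist": [0,0,0,0,0,0,0,0]}'; python3 - <<'E'
from h import *
c=cap("side"); save(c,"j1s",(220,120,360,225),5.5)
c=cap("top"); save(c,"j1t",(160,150,300,255),5.5)
E
```

```text
time: 49.1
tool_pos: [485.8, -107.1, 86.6]
tcp_rot: [3.131, 0.038, -1.419]
contact_force: [0.5, -0.5, -0.3]
grip_width: 22.3
```

View pics/j1s.png

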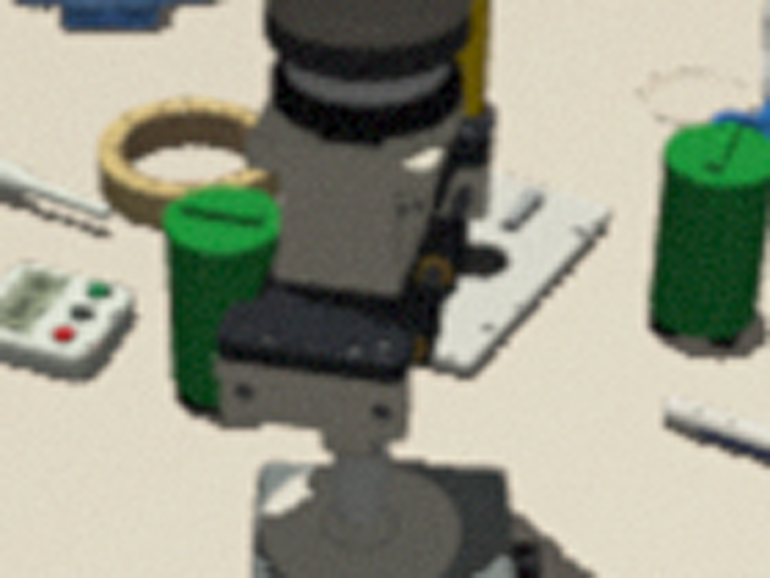

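```bash
python3 -m handwheel '{"translation": [[0,0,-0.03],[0,0,-0.01],[0,0,-0.006],[0,0,0],[0,0,0],[0,0,0],[0,0,0],[0,0,0]], "twist": [0,0,0,0,0,0,0,0]}'
```

```text
time: 50.2
tool_pos: [486.3, -107.3, 80.0]
tcp_rot: [3.132, 0.037, -1.419]
contact_force: [-0.6, -0.3, -0.3]
grip_width: 22.2
```

```bash
python3 -m handwheel '{"translation": [[0,0,-0.005],[0,0,-0.004],[0,0,0],[0,0,0],[0,0,0],[0,0,0],[0,0,0],[0,0,0]], "twist": [0,0,0,0,0,0,0,0]}';python3 - <<'E'
from h import *
c=cap("side"); save(c,"k1s",(250,190,320,240),11)
E
```

```text
time: 51.2
tool_pos: [486.4, -107.3, 78.9]
tcp_rot: [3.133, 0.037, -1.419]
contact_force: [-0.2, 1.2, 2.1]
grip_width: 22.2
```

View pics/k1s.png

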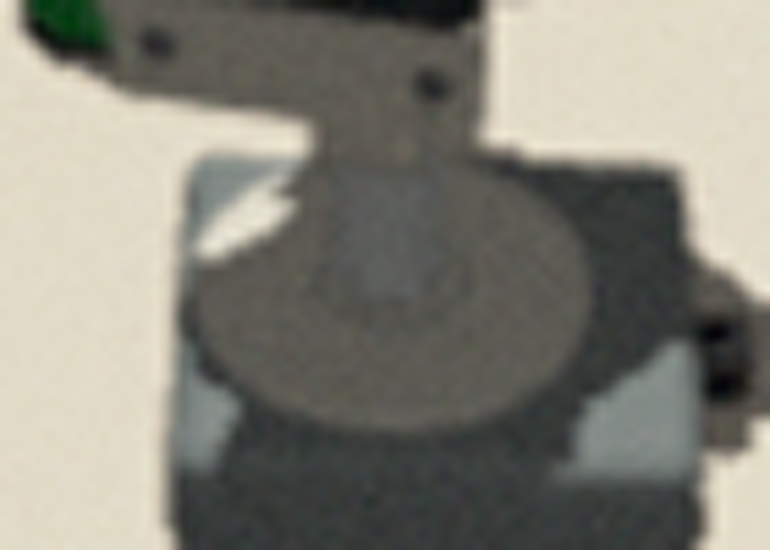

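The crop shows the vial's foot at about (390,285), inside the ring, and +2 N of contact. I'll release and rise.

```bash
python3 -m handwheel '{"translation": [[0,0,0],[0,0,0],[0,0,0],[0,0,0],[0,0,0],[0,0,0],[0,0,0],[0,0,0]], "twist": [0,0,0,0,0,0,0,0]}' 0; python3 -m handwheel '{"translation": [[0,0,0.03],[0,0,0.08],[0,0,0.12],[0,0,0.14],[0,0,0.14],[0,0,0.14],[0,0,0.14],[0,0,0.1]], "twist": [0,0,0,0,0,0,0,0]}'
```

```text
time: 52.25
tool_pos: [486.3, -107.3, 78.6]
tcp_rot: [3.133, 0.037, -1.419]
contact_force: [0.0, 0.3, 0.3]
grip_width: 91.5
time: 53.25
tool_pos: [486.0, -107.2, 221.3]
tcp_rot: [3.135, 0.035, -1.419]
contact_force: [0.6, -0.2, -0.6]
grip_width: 92.0
```

```bash
python3 -m handwheel '{"translation": [[0,0.08,0],[0,0.13,0],[0,0.13,0],[0,0.13,0],[0,0.13,0],[0,0.13,0],[0,0.13,0],[0,0.13,0]], "twist": [0.1,0.1,0.1,0.1,0.1,0.1,0.1,0.08]}' 0; python3 - <<'E'
from h import *
c=cap("side"); save(c,"l1s",(200,150,350,260),5)
E
```

```text
time: 54.25
tool_pos: [486.6, 44.2, 231.0]
tcp_rot: [3.141, 0.025, -0.157]
contact_force: [0.4, 0.3, 1.4]
grip_width: 91.7
```

View pics/l1s.png

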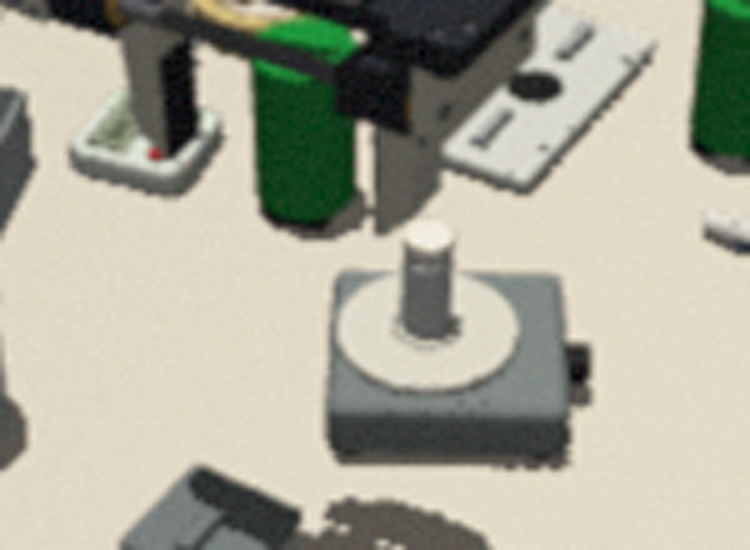

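The vial stands upright inside the ring (foot at about (428,330) in the crop). Next I fetch the square canister.

```bash
python3 -m handwheel '{"translation": [[0.01,0.1,0],[0.01,0.1,0],[0.01,0.1,0],[0.01,0.1,-0.04],[0,0.02,-0.08],[0,0,-0.08],[0,0,-0.05],[0,0,0]], "twist": [0,0,0,0,0,0,0,0]}' 0
```

```text
time: 55.3
tool_pos: [492.2, 112.4, 191.0]
tcp_rot: [-3.142, 0.026, -0.157]
contact_force: [0.2, 0.1, -0.2]
grip_width: 91.4
```

```bash
python3 -m handwheel '{"translation": [[0.008,-0.03,-0.05],[0,0,-0.12],[0,0,-0.13],[0,0,-0.13],[0,0,-0.13],[0,0,-0.08],[0,0,-0.03],[0,0,0]], "twist": [0.005,0,0,0,0,0,0,0]}' 0
```

```text
time: 56.3
tool_pos: [495.6, 104.6, 88.0]
tcp_rot: [-3.141, 0.021, -0.15]
contact_force: [1.2, 0.2, 0.2]
grip_width: 91.5
```

```bash
python3 -m handwheel '{"translation": [[-0.016,0.022,0],[0,0,-0.02],[0,0,-0.02],[0,0,-0.005],[0,0,0],[0,0,0],[0,0,0],[0,0,0]], "twist": [0,0,0,0,0,0,0,0]}' 0
```

```text
time: 57.3
tool_pos: [494.1, 108.3, 82.4]
tcp_rot: [-3.14, 0.018, -0.15]
contact_force: [0.5, -0.6, 0.0]
grip_width: 91.8
```

```bash
python3 -m handwheel '{"translation": [[0,0,-0.005],[0,0,0],[0,0,0],[0,0,0],[0,0,0],[0,0,0],[0,0,0],[0,0,0]], "twist": [0,0,0,0,0,0,0,0]}' 255; python3 -m handwheel '{"translation": [[0,0,0.03],[0,0,0.06],[0,0,0.1],[0,0,0.13],[0,0,0.13],[0,0,0.13],[0,0,0.13],[0,0,0.1]], "twist": [0,0,0,0,0,0,0,0]}'
```

```text
time: 58.3
tool_pos: [494.0, 108.3, 81.6]
tcp_rot: [-3.141, 0.018, -0.15]
contact_force: [-0.2, -0.3, 0.2]
grip_width: 53.6
time: 59.3
tool_pos: [492.1, 108.2, 208.6]
tcp_rot: [-3.141, 0.021, -0.15]
contact_force: [1.4, 1.2, -2.6]
grip_width: 53.8
```

```bash
python3 -m handwheel '{"translation": [[0,-0.08,0.01],[0.005,-0.13,0.01],[0.005,-0.13,0.01],[0.005,-0.13,0.01],[0.005,-0.13,0.005],[0.005,-0.13,0.005],[0.005,-0.13,0.005],[0.005,-0.13,0.005]], "twist": [0,0,0,0,0,0,0,0]}'; python3 -m handwheel '{"translation": [[0.008,-0.13,0.005],[0.008,-0.13,0.005],[0.008,-0.13,0.005],[0.008,-0.13,0.005],[0.008,-0.13,0.005],[0.008,-0.13,0.005],[0.008,-0.13,0.005],[0.008,-0.13,0.005]], "twist": [0,0,0,0,0,0,0,0]}'
```

```text
time: 60.3
tool_pos: [494.0, -48.9, 215.6]
tcp_rot: [3.141, 0.026, -0.149]
contact_force: [0.0, -0.4, -3.2]
grip_width: 53.4
time: 61.3
tool_pos: [500.5, -215.6, 219.0]
tcp_rot: [3.141, 0.032, -0.151]
contact_force: [-0.2, -0.9, -2.2]
grip_width: 53.5
```

Remaining: dx +10, dy −193.

```bash
python3 -m handwheel '{"translation": [[0.008,-0.14,0],[0.008,-0.15,0],[0.008,-0.15,0],[0.008,-0.15,0],[0.008,-0.15,0],[0.008,-0.15,0],[0.008,-0.15,0],[0.008,-0.1,0]], "twist": [0,0,0,0,0,0,0,0]}'; python3 -m handwheel '{"translation": [[0,-0.04,0],[0,0,0],[0,0,-0.06],[0,0,-0.1],[0,0,-0.1],[0,0,-0.1],[0,0,-0.06],[0,0,0]], "twist": [0,0,0,0,0,0,0,0]}'
```

```text
time: 62.3
tool_pos: [509.8, -400.1, 217.8]
tcp_rot: [3.141, 0.033, -0.151]
contact_force: [0.7, -0.1, -2.2]
grip_width: 53.8
time: 63.3
tool_pos: [508.9, -405.6, 148.0]
tcp_rot: [-3.139, 0.036, -0.151]
contact_force: [0.3, -0.2, -2.0]
grip_width: 53.7
```

```bash
python3 -m handwheel '{"translation": [[0.024,-0.024,0],[0,0,-0.03],[0,0,-0.08],[0,0,-0.08],[0,0,-0.05],[0,0,-0.02],[0,0,0],[0,0,0]], "twist": [0,0,0,0,0,0,0,0]}'; python3 - <<'E'
from h import *
c=cap("side"); save(c,"m1s",(250,80,380,180),6)
c=cap("top"); save(c,"m1t",(260,130,400,235),5.5)
E
```

```text
time: 64.3
tool_pos: [513.1, -409.9, 107.3]
tcp_rot: [-3.14, 0.034, -0.151]
contact_force: [0.1, 0.3, -1.9]
grip_width: 53.6
```

View pics/m1s.png

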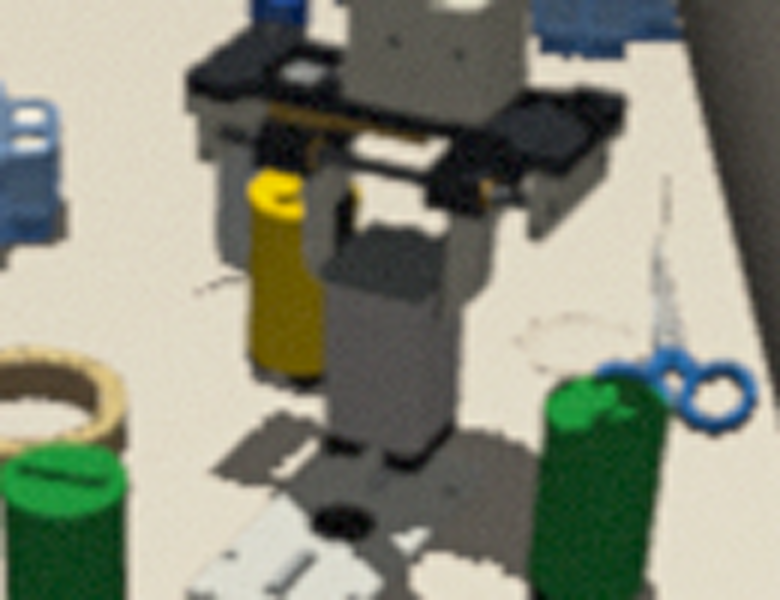

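View pics/m1t.png

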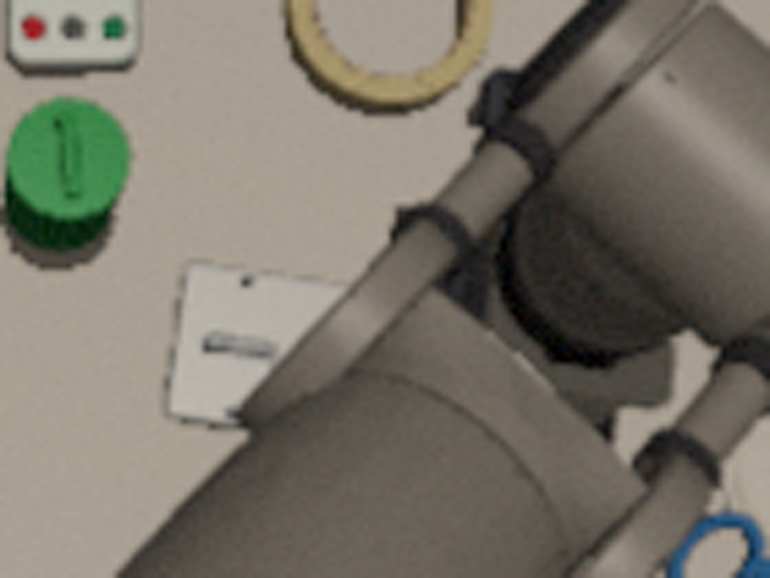

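```bash
python3 -m handwheel '{"translation": [[-0.006,0.004,0],[0,0,-0.025],[0,0,-0.025],[0,0,-0.01],[0,0,0],[0,0,0],[0,0,0],[0,0,0]], "twist": [0,0,0,0,0,0,0,0]}'; python3 - <<'E'
from h import *
print(get_obs()["moment"])
c=cap("side"); save(c,"n1s",(290,130,340,170),14)
for n,p in (("barnear",(513.1,-391,20)),("c",(510.5,-409.5,20))): print(n,(proj(c,p)-[290,130])*14)
E
```

```text
time: 65.4
tool_pos: [512.4, -409.5, 98.2]
tcp_rot: [-3.141, 0.033, -0.151]
contact_force: [0.9, 0.5, -2.6]
grip_width: 53.6
[-0.06455969 -0.17633963  0.00298126]
barnear [307.51215269 404.35712421]
c [347.62724861 361.97004064]
```

View pics/n1s.png

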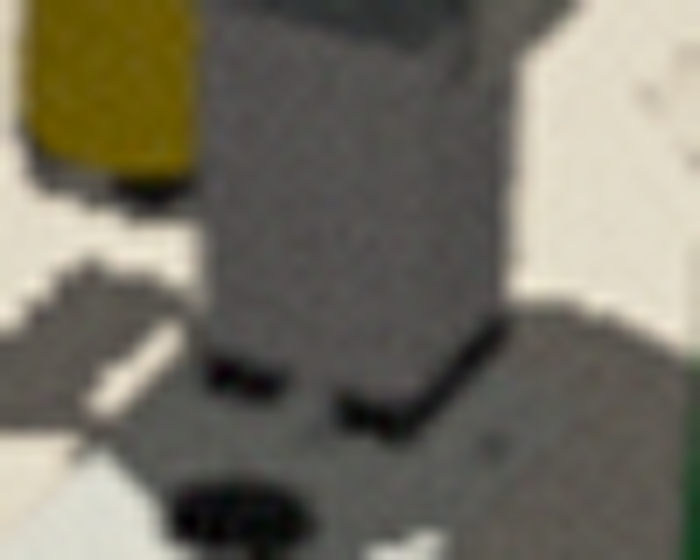

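```bash
python3 -m handwheel '{"translation": [[0,0,-0.015],[0,0,-0.015],[0,0,-0.01],[0,0,-0.005],[0,0,0],[0,0,0],[0,0,0],[0,0,0]], "twist": [0,0,0,0,0,0,0,0]}'; python3 - <<'E'
from h import *
print(get_obs()["moment"])
E
```

```text
time: 66.45
tool_pos: [512.4, -409.5, 91.0]
tcp_rot: [-3.141, 0.034, -0.151]
contact_force: [-0.1, -0.9, -2.6]
grip_width: 53.4
[-0.02789467 -0.10031727 -0.00844931]
```

```bash
python3 -m handwheel '{"translation": [[0,0,-0.008],[0,0,-0.005],[0,0,-0.003],[0,0,0],[0,0,0],[0,0,0],[0,0,0],[0,0,0]], "twist": [0,0,0,0,0,0,0,0]}'; python3 - <<'E'
from h import *
print(get_obs()["moment"])
E
```

```text
time: 67.45
tool_pos: [512.4, -409.7, 90.0]
tcp_rot: [3.141, 0.033, -0.151]
contact_force: [-1.4, 0.5, 2.5]
grip_width: 53.8
[ 0.11412832  0.11634689 -0.00446536]
```

```bash
python3 -m handwheel '{"translation": [[0,0,0],[0,0,0],[0,0,0],[0,0,0],[0,0,0],[0,0,0],[0,0,0],[0,0,0]], "twist": [0,0,0,0,0,0,0,0]}' 0; python3 - <<'E'
from h import *
print(get_obs()["moment"])
c=cap("side"); save(c,"o1s",(290,100,350,160),9)
E
```

```text
time: 68.45
tool_pos: [513.0, -410.1, 89.7]
tcp_rot: [3.141, 0.031, -0.151]
contact_force: [0.1, -0.5, 0.9]
grip_width: 91.9
[ 0.01201757 -0.08750967 -0.01729544]
```

View pics/o1s.png

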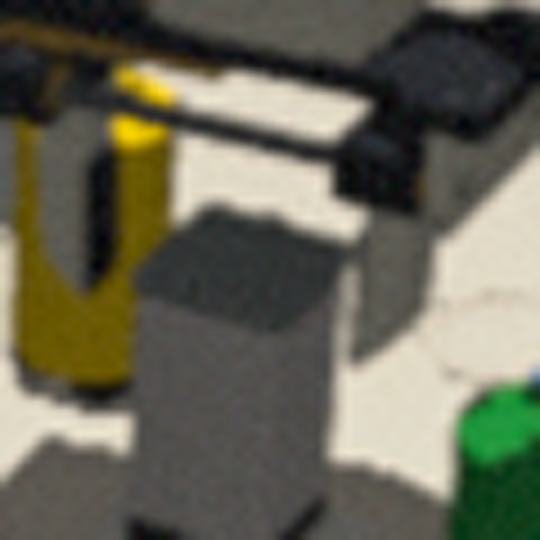

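```bash
python3 -m handwheel '{"translation": [[0,0,0.03],[0,0,0.08],[0,0,0.13],[0,0,0.14],[0,0,0.14],[0,0,0.14],[0,0,0.13],[0,0,0.05]], "twist": [0,0,0,0,0,0,0,0]}' 0; python3 -m handwheel '{"translation": [[0,0.08,0],[0,0.14,0],[0,0.14,0],[0,0.14,0],[0,0.14,0],[0,0.14,0],[0,0.14,0],[0,0.14,0]], "twist": [0,0,0,0,0,0,0,0]}'; python3 -m handwheel '{"translation": [[0,0.14,0],[0,0.14,0],[0,0.14,0],[0,0.14,0],[0,0.14,0],[0,0.14,0],[0,0.14,0],[0,0.14,0]], "twist": [0,0,0,0,0,0,0,0]}'
python3 - <<'E'
from h import *
c=cap("side"); save(c,"p1s",(240,100,370,200),6)
c=cap("top"); save(c,"p1t",(260,130,400,235),5.7)
E
```

```text
time: 69.5
tool_pos: [513.1, -410.2, 225.6]
tcp_rot: [3.138, 0.028, -0.151]
contact_force: [0.0, -0.5, -0.5]
grip_width: 91.6
time: 70.5
tool_pos: [510.5, -240.4, 221.0]
tcp_rot: [-3.14, 0.035, -0.152]
contact_force: [-0.4, -0.6, 0.7]
grip_width: 91.8
time: 71.5
tool_pos: [510.3, -60.5, 221.3]
tcp_rot: [-3.14, 0.034, -0.151]
contact_force: [-0.3, 0.5, 0.6]
grip_width: 91.9
```

View pics/p1s.png

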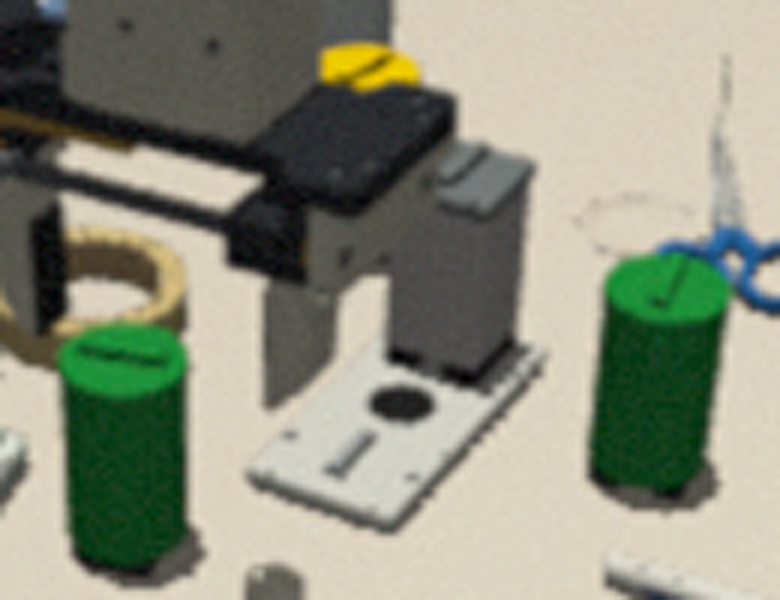

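View pics/p1t.png

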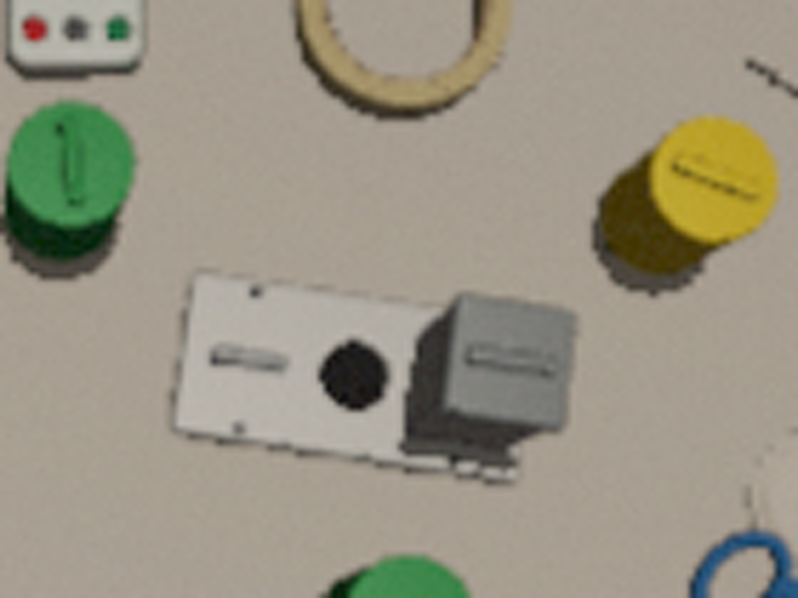

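The square canister sits exactly as in the starting crop (lid bar at about (510,358), same lid edges). Now the round one.

```bash
python3 -m handwheel '{"translation": [[-0.01,0.14,0],[-0.01,0.14,0],[-0.01,0.14,0],[-0.01,0.14,0],[-0.01,0.14,0],[-0.01,0.14,0],[-0.01,0.14,0],[-0.01,0.14,0]], "twist": [0,0,0,0,0,0,0,0]}' 0; python3 -m handwheel '{"translation": [[0,0.14,0],[0,0.14,0],[0,0.14,0],[0,0.1,-0.04],[0,0,-0.08],[0,0,-0.08],[0,0,-0.05],[0,0,0]], "twist": [0,0,0,0,0,0,0,0]}'
```

```text
time: 72.6
tool_pos: [498.3, 110.7, 221.4]
tcp_rot: [3.141, 0.031, -0.153]
contact_force: [0.3, 0.3, -0.3]
grip_width: 91.8
time: 73.6
tool_pos: [498.1, 189.2, 180.1]
tcp_rot: [3.138, 0.032, -0.155]
contact_force: [-0.6, -0.2, 0.1]
grip_width: 92.0
```

```bash
python3 -m handwheel '{"translation": [[-0.02,0.05,0],[-0.02,0.046,0],[0,0,-0.1],[0,0,-0.13],[0,0,-0.13],[0,0,-0.13],[0,0,-0.07],[0,0,0]], "twist": [0.003,0,0,0,0,0,0,0]}' 0
```

```text
time: 74.6
tool_pos: [491.0, 204.8, 91.4]
tcp_rot: [3.138, 0.031, -0.149]
contact_force: [-1.2, -0.9, -0.5]
grip_width: 91.3
```

```bash
python3 -m handwheel '{"translation": [[0.008,-0.007,0],[0,0,-0.03],[0,0,-0.025],[0,0,-0.01],[0,0,0],[0,0,0],[0,0,0],[0,0,0]], "twist": [0,0,0,0,0,0,0,0]}' 0
```

```text
time: 75.6
tool_pos: [493.6, 204.0, 83.0]
tcp_rot: [3.14, 0.027, -0.149]
contact_force: [0.7, 0.6, 0.6]
grip_width: 91.9
```

```bash
python3 -m handwheel '{"translation": [[-0.005,-0.001,-0.008],[0,0,0],[0,0,0],[0,0,0],[0,0,0],[0,0,0],[0,0,0],[0,0,0]], "twist": [0,0,0,0,0,0,0,0]}' 255; python3 -m handwheel '{"translation": [[0,0,0.03],[0,0,0.06],[0,0,0.1],[0,0,0.13],[0,0,0.13],[0,0,0.13],[0,0,0.13],[0,0,0.1]], "twist": [0,0,0,0,0,0,0,0]}'
```

```text
time: 76.6
tool_pos: [492.6, 203.9, 81.7]
tcp_rot: [3.139, 0.028, -0.148]
contact_force: [0.2, 0.8, 0.4]
grip_width: 57.3
time: 77.6
tool_pos: [492.1, 203.7, 212.1]
tcp_rot: [3.14, 0.026, -0.148]
contact_force: [0.6, -1.0, -0.8]
grip_width: 56.9
```

```bash
python3 -m handwheel '{"translation": [[0,-0.08,0.01],[0.01,-0.13,0.01],[0.01,-0.13,0.01],[0.01,-0.13,0.01],[0.01,-0.13,0.005],[0.01,-0.13,0.005],[0.01,-0.13,0.005],[0.01,-0.13,0.005]], "twist": [0,0,0,0,0,0,0,0]}'; python3 -m handwheel '{"translation": [[0.012,-0.14,0.005],[0.012,-0.14,0.005],[0.012,-0.14,0.005],[0.012,-0.14,0.005],[0.012,-0.14,0.005],[0.012,-0.14,0.005],[0.012,-0.14,0.005],[0.012,-0.14,0.005]], "twist": [0,0,0,0,0,0,0,0]}'
```

```text
time: 78.6
tool_pos: [500.0, 46.4, 222.3]
tcp_rot: [3.139, 0.027, -0.148]
contact_force: [-0.6, 0.4, -1.7]
grip_width: 56.9
time: 79.6
tool_pos: [508.9, -132.3, 226.5]
tcp_rot: [3.137, 0.034, -0.151]
contact_force: [0.3, 0.4, -2.3]
grip_width: 57.1
```

Remaining: dx +18, dy −177.

```bash
python3 -m handwheel '{"translation": [[0.014,-0.14,0],[0.014,-0.14,0],[0.014,-0.14,0],[0.014,-0.14,0],[0.014,-0.14,0],[0.014,-0.14,0],[0.014,-0.14,0],[0.014,-0.1,0]], "twist": [0,0,0,0,0,0,0,0]}'; python3 -m handwheel '{"translation": [[0,0,0],[0,0,0],[0,0,-0.06],[0,0,-0.12],[0,0,-0.14],[0,0,-0.12],[0,0,-0.06],[0,0,0]], "twist": [0,0,0,0,0,0,0,0]}'
```

```text
time: 80.6
tool_pos: [525.3, -306.0, 225.6]
tcp_rot: [3.138, 0.035, -0.152]
contact_force: [-0.9, 1.0, -2.8]
grip_width: 57.1
time: 81.6
tool_pos: [525.2, -302.4, 146.6]
tcp_rot: [3.14, 0.037, -0.148]
contact_force: [-0.4, -0.2, -1.5]
grip_width: 56.9
```

```bash
python3 -m handwheel '{"translation": [[0.014,-0.043,0],[0,0,-0.03],[0,0,-0.08],[0,0,-0.08],[0,0,-0.05],[0,0,-0.02],[0,0,0],[0,0,0]], "twist": [0,0,0,0,0,0,0,0]}'
```

```text
time: 82.6
tool_pos: [528.1, -309.6, 106.3]
tcp_rot: [3.139, 0.034, -0.148]
contact_force: [-0.3, 0.3, -1.6]
grip_width: 56.8
```

```bash
python3 -m handwheel '{"translation": [[-0.006,0.004,0],[0,0,-0.02],[0,0,-0.02],[0,0,-0.01],[0,0,0],[0,0,0],[0,0,0],[0,0,0]], "twist": [0,0,0,0,0,0,0,0]}'; python3 - <<'E'
from h import *
print(get_obs()["moment"])
c=cap("side"); save(c,"q1s",(275,145,335,190),12)
for n,p in (("barnear",(525.6+2.6,-308.9+17.8,20)),("barnear base",(525.6+2.6,-308.9+17.8,12)),("c",(525.6,-308.9,20))): print(n,(proj(c,p)-[275,145])*12)
E
```

```text
time: 83.6
tool_pos: [527.5, -309.2, 99.1]
tcp_rot: [3.138, 0.033, -0.148]
contact_force: [0.0, 0.2, -2.0]
grip_width: 57.2
[ 0.01162179 -0.10459513 -0.02966455]
barnear [241.56272392 374.48632619]
barnear base [240.58201119 402.33900981]
c [278.79001152 335.71586731]
```

View pics/q1s.png

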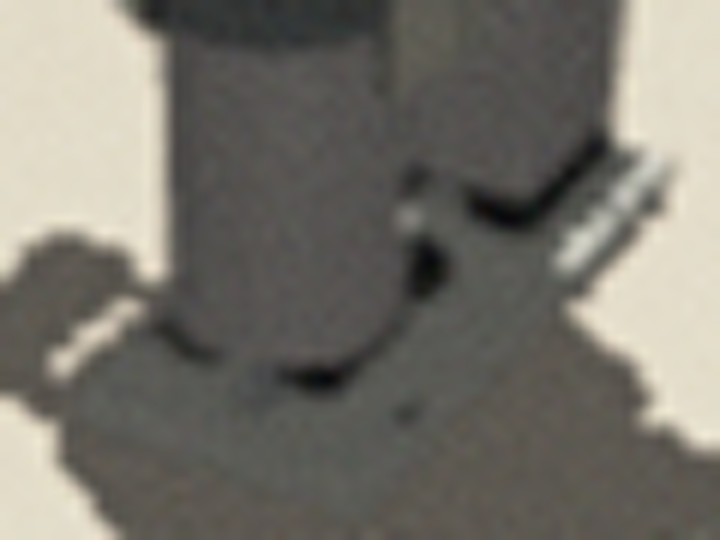

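```bash
python3 -m handwheel '{"translation": [[0,0,-0.015],[0,0,-0.015],[0,0,-0.015],[0,0,-0.008],[0,0,0],[0,0,0],[0,0,0],[0,0,0]], "twist": [0,0,0,0,0,0,0,0]}'; python3 - <<'E'
from h import *
print(get_obs()["moment"])
E
```

```text
time: 84.65
tool_pos: [527.5, -309.2, 90.5]
tcp_rot: [3.138, 0.033, -0.148]
contact_force: [-0.7, 0.3, -2.3]
grip_width: 57.3
[-0.00012269 -0.10934487 -0.00076549]
```

```bash
python3 -m handwheel '{"translation": [[0,0,-0.006],[0,0,-0.004],[0,0,0],[0,0,0],[0,0,0],[0,0,0],[0,0,0],[0,0,0]], "twist": [0,0,0,0,0,0,0,0]}'
```

```text
time: 85.65
tool_pos: [527.5, -309.5, 89.8]
tcp_rot: [3.137, 0.032, -0.148]
contact_force: [-0.5, 0.9, 1.3]
grip_width: 57.0
```

The canister touches the deck with the bar in the slot. I'll release, rise and move clear.

```bash
python3 -m handwheel '{"translation": [[0,0,0],[0,0,0],[0,0,0],[0,0,0],[0,0,0],[0,0,0],[0,0,0],[0,0,0]], "twist": [0,0,0,0,0,0,0,0]}' 0; python3 -m handwheel '{"translation": [[0,0,0.03],[0,0,0.08],[0,0,0.13],[0,0,0.14],[0,0,0.14],[0,0,0.14],[0,0,0.13],[0,0,0.05]], "twist": [0,0,0,0,0,0,0,0]}' 0; python3 -m handwheel '{"translation": [[0,0.08,0],[0,0.14,0],[0,0.14,0],[0,0.14,0],[0,0.14,0],[0,0.14,0],[0,0.14,0],[0,0.14,0]], "twist": [0,0,0,0,0,0,0,0]}'; python3 -m handwheel '{"translation": [[0,0.14,0],[0,0.14,0],[0,0.14,0],[0,0.14,0],[0,0.14,0],[0,0.14,0],[0,0.1,0],[0,0,0]], "twist": [0,0,0,0,0,0,0,0]}'
python3 - <<'E'
from h import *
np.set_printoptions(precision=1,suppress=True)
c=cap("side"); save(c,"r1s",s=1.5); save(c,"r1sc",(240,100,370,200),6)
c=cap("top"); save(c,"r1t",(260,130,400,235),5.7)
a=cv2.imread("pics/topc.png").astype(int);b=cv2.imread("pics/r1t.png").astype(int)
d=np.abs(a-b).max(2).astype(np.uint8); cv2.imwrite("pics/diff_t.png",np.clip(d*3,0,255))
a=cv2.imread("pics/sidec.png").astype(int);b=cv2.imread("pics/r1sc.png").astype(int)
d=np.abs(a-b).max(2).astype(int); cv2.imwrite("pics/diff_s.png",np.clip(d*3,0,255).astype(np.uint8))
E
```

```text
time: 86.65
tool_pos: [528.0, -309.6, 89.8]
tcp_rot: [3.137, 0.031, -0.148]
contact_force: [0.3, 0.6, -0.0]
grip_width: 91.8
time: 87.65
tool_pos: [528.2, -309.7, 225.5]
tcp_rot: [3.135, 0.028, -0.148]
contact_force: [-0.7, -0.8, -0.1]
grip_width: 91.8
time: 88.65
tool_pos: [526.9, -138.3, 223.8]
tcp_rot: [3.137, 0.03, -0.147]
contact_force: [-0.4, -0.2, 0.3]
grip_width: 91.6
time: 89.65
tool_pos: [525.8, 14.4, 224.3]
tcp_rot: [3.137, 0.029, -0.145]
contact_force: [0.5, -1.6, 0.0]
grip_width: 91.7
```

View pics/r1s.png

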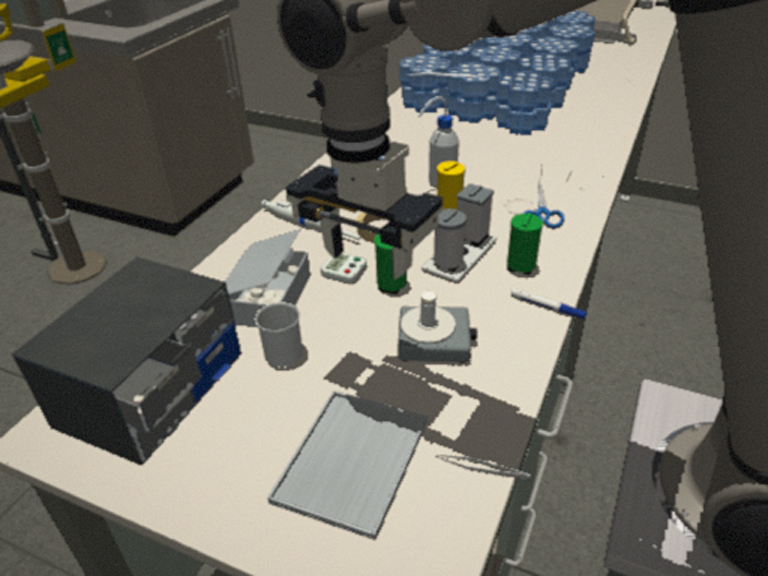

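View pics/r1t.png

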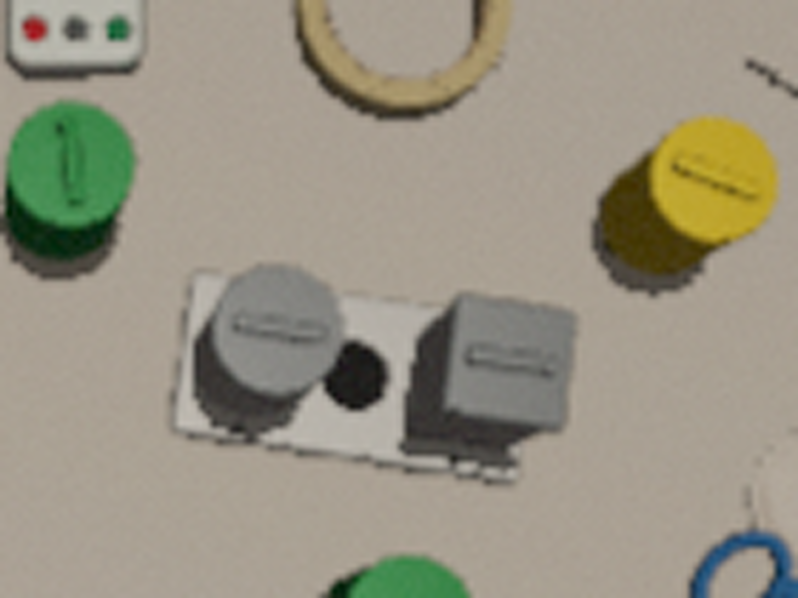

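View pics/diff_s.png

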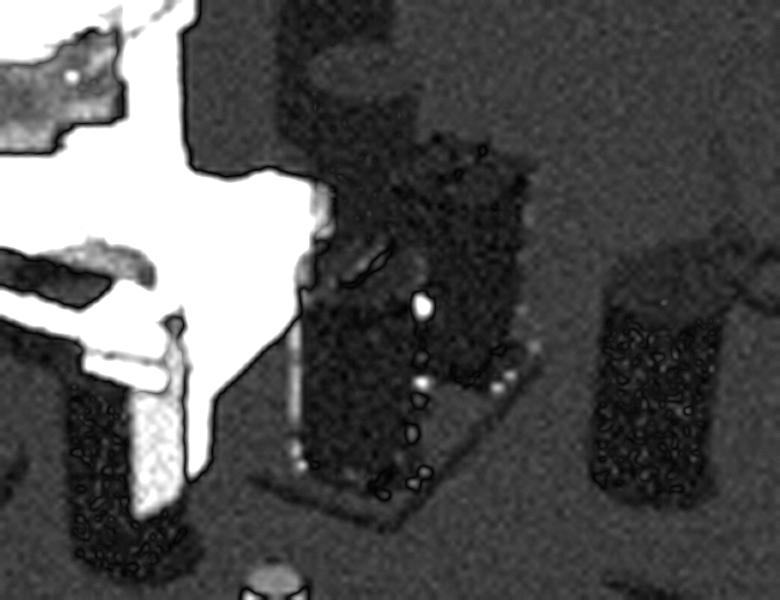

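View pics/r1sc.png

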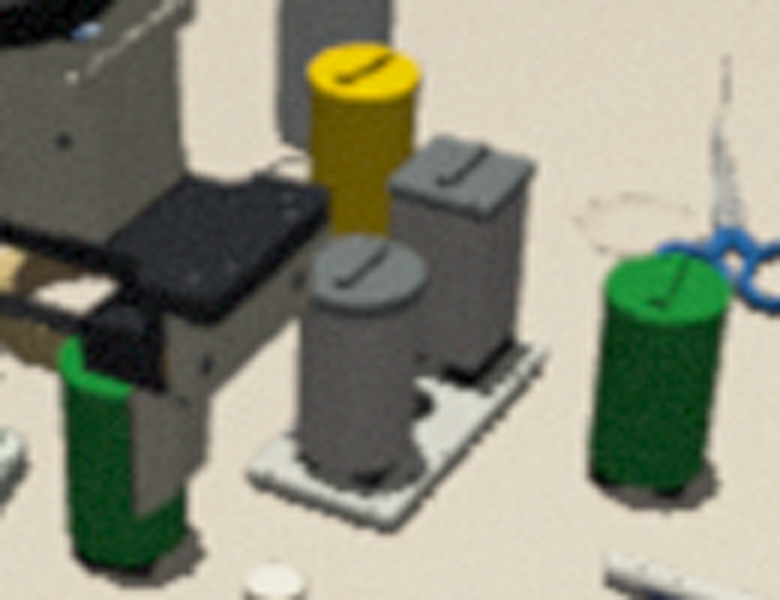

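```bash
python3 -m handwheel '{"translation": [[0,0.1,0],[0,0.14,0],[0,0.14,0],[0,0.14,0],[0,0.14,0],[0,0.14,0],[0,0.1,0],[0,0,0]], "twist": [0,0,0,0,0,0,0,0]}'
python3 - <<'E'
from h import *
np.set_printoptions(precision=1,suppress=True)
for n in("side","top"):
    c=cap(n)
    for l in ("vial_center","plate_center","bench_timer","beaker","tape_roll"):
        for r in spot_point(n,l)[:2]: print(n,l,round(r["score"],2),w(c,r["position"]))
    u,v=proj(c,[484,-107.5,60]).astype(int); save(c,"s1"+n,(u-35,v-30,u+35,v+30),9)
E
```

```text
time: 90.75
tool_pos: [525.9, 152.9, 223.9]
tcp_rot: [3.137, 0.029, -0.153]
contact_force: [-0.0, -0.1, 1.0]
grip_width: 91.8
side vial_center 0.7 [ 486.2 -107.    72.9]
side plate_center 0.75 [ 483.6 -105.1   41.6]
side beaker 0.61 [691.   15.9   2. ]
side tape_roll 0.95 [ 699.9 -383.    -0.4]
top vial_center 0.4 [ 509.2 -403.2   65.8]
top vial_center 0.39 [ 488.7 -112.4   67.9]
top plate_center 0.6 [ 485.6 -108.5   41.1]
top bench_timer 0.71 [ 695.2 -228.6   -4.6]
top bench_timer 0.33 [ 483.9 -109.6   43.2]
top beaker 0.95 [686.9  13.4  -1.1]
top tape_roll 0.84 [ 695.6 -388.1    1.4]
```

View pics/s1side.png

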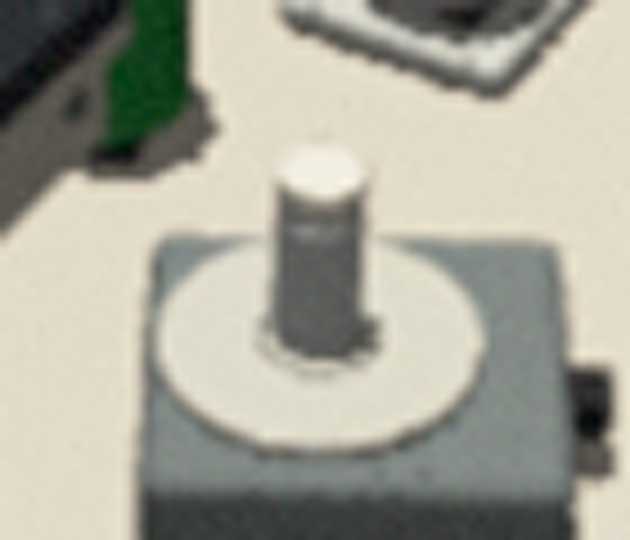

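View pics/s1top.png

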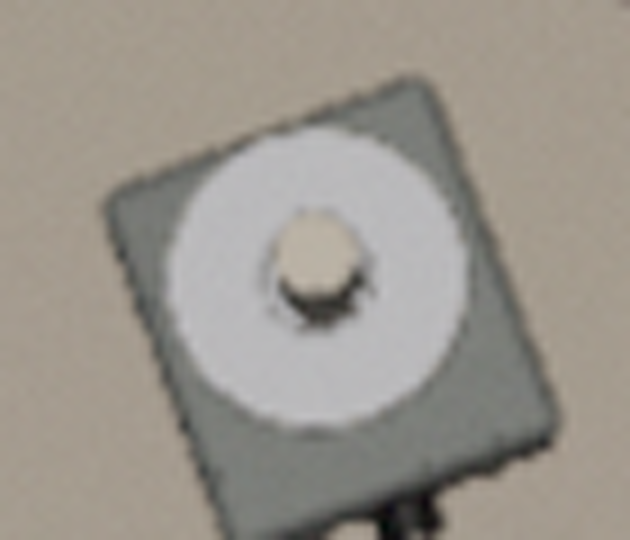

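The vial stands centred in the ring (about (318,340) in the side crop). The canisters are in place and the bystanders have not moved, so I'm handing in.

```bash
python3 -c "
from plant import *
print(close_job())"
```

```text
the job is handed in; nothing more can be done
None
```

The job is done and handed in at about 91 s. I stood both grey canisters upright in the side tray, then stood the vial on the stirrer plate, then put the square and the round canister back on their rack places.

**Vial:** it stands upright inside the grey ring, about 1–2 mm from the plate centre by the side camera. The top camera's low-score reading (0.39) put it about 5 mm off, but in that picture it sits inside the ring.

**Square canister:** it matches the starting pictures with no visible shift.

**Round canister:** it is fully down over its key bar at the same lid height, but about 1–1.5 mm off its starting spot in −x. That is within the 3 mm slot play, so I left it.

**Other things:** the timer, beaker and tape roll read unchanged within the detectors' few millimetres. I looked for the timer in both cameras, but only the top one found it in the last check. The green and yellow look-alikes show no visible change in the pictures.

**Tool tilt:** the tool drifted about 2° off vertical during the moves. I allowed for this when setting the canisters down, and the measured forces stayed at a few newtons in every reading.

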